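Pack a shelving buffer tube in the bench chuck

ROBOT

A 6-joint arm with a two-finger parallel gripper is mounted at the origin on the work surface. World frame = base frame: x ahead of the robot, y to its left, z up, the work surface at z = 0. Lengths are in mm, angles in rad, forces in N, time in s.
With the tool pointing down it reaches from about 350 to 975 mm from the base axis. Payload 7.1 kg.
Tool frame: the origin (TCP) lies midway between the tips of the shut fingers; the grasp point (between the pads) lies 19 mm behind it (ctrl.hold_point_z is the distance from the TCP to the grasp point, in mm); x points along the fingers, y is the direction in which the jaws open and shut, and the axes are right-handed (so a half turn about x gives the same grasp; the last joint's range is limited). The gripper opens to 88 mm and grips with 3 to 60 N. Pads are 20 mm wide; open, the fingers measure 115 mm over their backs; the gripper's body (75 mm by 178 mm) begins 61 mm behind the grasp point.
Start: joints at [-1.295, 0.423, 1.63, -0, 1.089, -0.019], TCP at [181.611, -598.015, 222.675] pointing down, gripper open.
Joint ranges: [-3, 3], [-0.9, 2.11], [0.09, 2.58], [-1.31, 4.45], [0.11, 2.69], [-2.54, 2.54]. Speed limits (rad/s): [2.39, 2.39, 3.01, 3.14, 3.14, 3.14].

INTERFACE

Orientations are given as a rotation vector (axis times angle).
In Python, from workcell import ctrl, get_image, calibration gives the robot as it stands.
- The arm moves only by the tool move_arm, never from a script. Its argument "rows" is a list of rows, each a list of 5 numbers: the shift along the world's x, y, z in mm, then the turn about the world's z in rad, then the closure, from -1 (fully open) to 1 (shut). In form: [[tx, ty, tz, roll, jaw], ...]. A call has 1 to 12 rows; each row is the pose to reach, as a shift and turn from the pose measured when the call began; what a row does not reach only later rows make up. A row lasts 1/8 s, in which the tool goes at most 62.5 mm and 10.7 degrees, less where a joint would pass 70% of its speed; a pose out of reach is approached as far as the arm can. A call with a gripper value outside its range is refused whole. The fingers move at their own pace and stop on an object; the grip force is fixed at half the most. Time passes only in rows, so rows that repeat a pose let the fingers close. It gives the time, the measured TCP pose, the force and the opening at its end, in the units of the state.
- ctrl.get_obs(): the state, without advancing time (a new reading comes with each control period).
- get_image(name): name is "scene" or "top" or "wrist"; returns the picture (400x640x3 uint8, blue, green, red); there is no depth.
- calibration(name): a dict with "fx", "fy", "cx", "cy" (pixels), "view" (4x4, takes a point from world to camera coordinates); the wrist camera has in their place "T_tool_cam" (4x4, takes a point from camera to tool coordinates, whose origin is the TCP and whose axes are the tool frame's). Camera axes: x right, y up, looking along -z (the intrinsics and any distortion apply to the point x, -y, -z); pixel columns grow to the right and rows downward; lengths in mm; the calibration is good to about 2 mm. The wrist camera is an equidistant fisheye: a pixel r from the principal point sees the ray r / f radians off the axis. A picture is of the moment at which its call begins: read the wrist's pose just before it. calibration takes no time and is no camera call.
- ctrl.close_job(): hands the job in, once; it reports no verdict.
The state is a dict: "t": time; "qpos": joint angles; "qvel": joint speeds; "joint_torque": joint torques, N m; "ee_pos": TCP position; "orientation": TCP orientation; "ft_force": force on the tool from outside, world axes, zero at the start; "moment": the same for the moment, N m; "width": finger opening in mm.
Only numpy, scipy, OpenCV 4.12 (cv2) and the standard library are available. Lean on these libraries where they do the work, as an engineer would, in place of code of your own. Each camera call takes 0.05 s, during which the arm holds its last target.

TASK

Make up an end-stop buffer for the mobile shelving: stand the steel tube upright in the bench chuck and turn the chuck's sleeve clockwise until the three jaws grip the tube tightly. Then load every nylon slug on the bench into the tube and, with the rod held in the gripper, press the whole stack down firmly until it bottoms out with no gaps. Finish with the rod standing back in its stand and the tube still clamped, and leave the tape, the book and the hard hat alone.

Things in the scene. Friction and masses are not known exactly. Their poses are not given: they have to be found in the camera images.
- tube: plain steel tube, 54 mm outside diameter, 171 mm tall, open top, closed foot 6 mm thick, 48 mm bore and so 165 mm deep inside; about 0.4 kg. Starts standing upright on the bench. Origin: centre of its underside; z axis up along the tube
- tube_mouth (a point): centre of the tube's open top, 171 mm above its underside. Inside, two opposite sprung grey liner strips with tapered tops, tapering over the top 25 mm, leave 38 mm between them; each yields up to 5 mm. They hold a slug by friction wherever it is left, so a slug does not fall in by itself but must be pushed, with some 4 to 10 N
- chuck_seat (a point): point on the axis of the chuck (fixed to the bench), on the flat floor 12 mm above the bench where the tube must stand. Chuck: 150 mm square foot, body 112 mm across, steel sleeve ring 120 mm across at 43 to 61 mm height, three jaws on top at 64 to 92 mm height. With the sleeve at 0 the jaw faces stand 35 mm from the axis
- sleeve (a joint): sleeve angle in rad: 0 open, up to 1.5, grows as it is turned clockwise seen from above; starts at 0 to 0.4. All jaws close together, 6.7 mm per rad, and meet the 54 mm tube at about 1.2. About 5 to 8 N at a handle turns the free sleeve; some 13 to 16 N there makes it tight, 0.05 to 0.15 rad past contact; let go, it stays tight at about 1.22
- handle0 (a point): top centre of one of three alike upright black handles on the sleeve, 120 degrees apart, 90 mm from the chuck's axis: round, 22 mm diameter, free to be gripped from 62 to 108 mm above the bench (this point is at 108 mm); spokes below at 45 to 59 mm. They turn with the sleeve; all three stay level
- handle1 (a point): the same on the second handle
- handle2 (a point): the same on the third handle
- jaw0: one of the three coupled jaws, 34 mm long, 16 mm wide, 22 mm high; origin at the bottom of its gripping face, 64 mm above the bench; its x axis points outward from the chuck's axis
- jaw1: the second jaw, as the first
- jaw2: the third jaw, as the first
- rod: packing rod: round aluminium shaft 24 mm in diameter and 110 mm long with a flat tip, topped by a round wooden grip 34 mm in diameter and 50 mm long; 160 mm in all. Origin: centre of the flat tip; z axis along the rod towards the grip. About 0.22 kg. Starts upright, loosely, in its stand
- stand_in (a point): centre of the inner floor, 8 mm above the bench, of the rod's stand: an upright dark steel cup fixed to the bench, 34 mm inside and 42 mm outside diameter, its rim 60 mm above the bench, on an 80 mm foot
- slug_a: black nylon buffer slug, a plain cylinder 40 mm in diameter and 50 mm tall with slightly chamfered edges, about 75 g, standing upright on the bench at the start. Origin: the middle of the slug, 25 mm above its foot; z axis along the slug (either end may go first). Two or three slugs are present; an absent one reads None
- slug_b: black nylon buffer slug, a plain cylinder 40 mm in diameter and 50 mm tall with slightly chamfered edges, about 75 g, standing upright on the bench at the start. Origin: the middle of the slug, 25 mm above its foot; z axis along the slug (either end may go first). Two or three slugs are present; an absent one reads None
- slug_c: black nylon buffer slug, a plain cylinder 40 mm in diameter and 50 mm tall with slightly chamfered edges, about 75 g, standing upright on the bench at the start. Origin: the middle of the slug, 25 mm above its foot; z axis along the slug (either end may go first). Two or three slugs are present; an absent one reads None
- tape: bystander: roll of blue masking tape lying flat, 110 mm across, 48 mm high; origin at the centre of its underside
- book: bystander: red bound book lying flat, 120 by 190 by 31 mm; origin at the centre of its underside
- hardhat: bystander: white hard hat, 254 mm across, 140 mm high; origin at the centre of its underside
There are look-alikes about, which are no part of the job. Leave any pink look-alike of the part that bears chuck_seat alone.

How it is judged:
By the outcome, as a careful person would: the job done as asked, in the order asked, and still so for the second after the job is handed in, with the robot touching nothing.
Of slug_a, slug_b, slug_c only 2 to 3 are there at a start; the rules pass over those that are not, and their reading is None.
At some moment in a run one of slug_a, slug_b, slug_c may be knocked a few centimetres aside while the robot is not near it.
It also fails if it takes over 200 s, if anything falls off the work surface, if the arm or the gripper's body presses on something with over 40 N, if the wrist force passes 120 N, or if a joint passes its speed limit or range.

## Working session

There is one attempt and no reset: what is moved stays moved. The work goes in short steps, Python scripts to look and compute and a tool call to move; the robot and the scene stay as the last step left them, time stands still between calls to the robot, and variables do not carry over. Pictures are saved under pics/ and viewed, and the job is handed in when it is done.

Besides the shell and the picture viewer there is one more tool, called in YAML: its name, and indented under it one key for each argument. move_arm: Moves the arm, as the interface text tells. Its arguments: {"type":"object","properties":{"rows":{"type":"array"}},"required":["rows"]}

```bash
ls; mkdir -p pics; python3 - <<'E'
from workcell import ctrl,get_image,calibration
import cv2
print(ctrl.get_obs(), ctrl.hold_point_z)
for n in ("scene","top","wrist"):
    cv2.imwrite(f"pics/{n}0.png",get_image(n))
    print(n,calibration(n))
E
```

```text
pics
{'t': 0.0, 'qpos': array([-1.29503261e+00,  4.23819427e-01,  1.63066695e+00, -2.54103073e-05,
        1.08859014e+00, -1.89794946e-02]), 'qvel': array([ 6.95191068e-04, -6.87214284e-05, -7.04623522e-04, -9.67326416e-04,
       -2.02415176e-03,  5.67822666e-04]), 'joint_torque': array([ 2.29672414e-04, -5.44631875e+01, -2.73667413e+01,  6.44427328e-02,
        2.28093902e-02, -1.37008428e-04]), 'ee_pos': array([ 181.44175658, -597.51831566,  221.92411693]), 'orientation': array([ 2.06339663,  0.30788422, -2.06383957]), 'ft_force': array([-0.41118853, -0.55564482,  0.52102422]), 'moment': array([ 0.02732561,  0.05441754, -0.00052828]), 'width': 87.96345946503885} 18.700000000000003
scene {'fx': 463.8309287164252, 'fy': 463.8309287164252, 'cx': 319.72309671015626, 'cy': 199.52634826930486, 'view': array([[-8.70827160e-01,  4.91350764e-01, -1.53128586e-02,
         3.74362349e+02],
       [-3.41654554e-01, -5.82534203e-01,  7.37513436e-01,
         1.44666212e+02],
       [ 3.53457526e-01,  6.47478439e-01,  6.75158832e-01,
        -1.72354536e+03],
       [ 0.00000000e+00,  0.000000
[... 272 characters left out ...]
1,  1.34124851e-02,  9.49699419e-02,
        -5.19824443e+02],
       [-9.49097537e-02, -5.05632089e-03,  9.95473039e-01,
        -1.84968391e+03],
       [ 0.00000000e+00,  0.00000000e+00,  0.00000000e+00,
         1.00000000e+00]])}
wrist {'fx': 309.70691628693146, 'fy': 309.70691628693146, 'cx': 321.4626202778637, 'cy': 201.28918535823155, 'T_tool_cam': array([[-5.38765916e-04,  2.49062293e-01, -9.68487317e-01,
        -1.62162530e+02],
       [ 9.99999500e-01,  9.50640791e-04, -3.11823259e-04,
         7.69984285e-02],
       [ 8.43020133e-04, -9.68487001e-01, -2.49062680e-01,
        -6.74256658e+01],
       [ 0.00000000e+00,  0.00000000e+00,  0.00000000e+00,
         1.00000000e+00]])}
```

View pics/scene0.png

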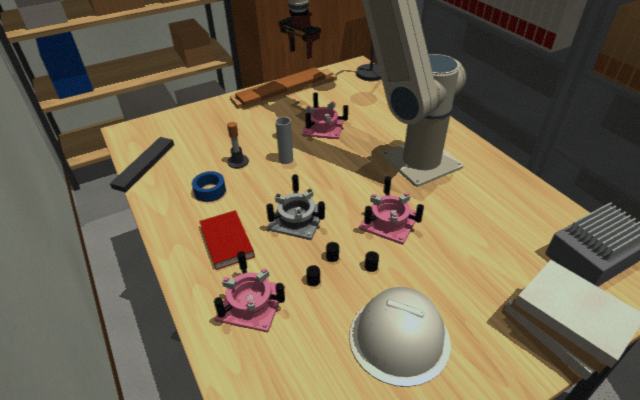

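View pics/top0.png

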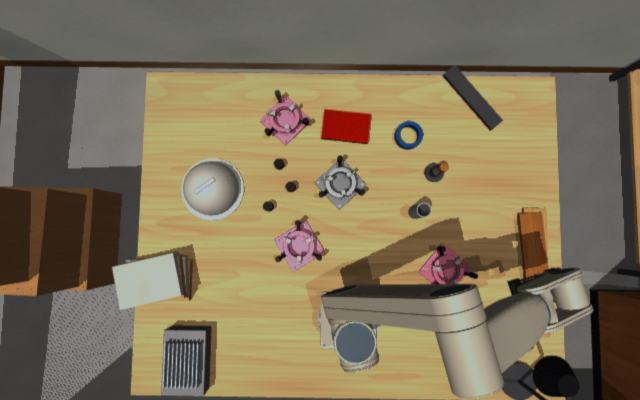

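View pics/wrist0.png

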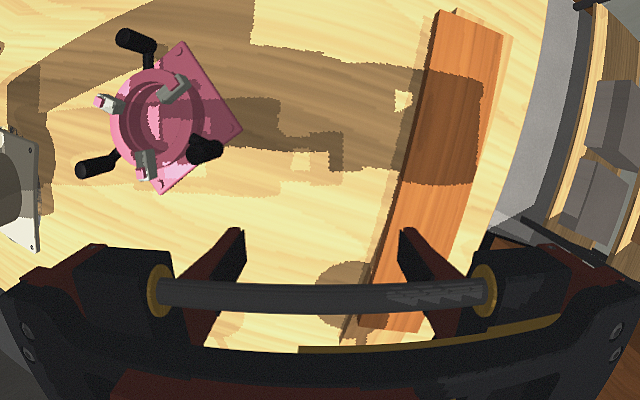

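The scene view shows the grey chuck at about (296,212), three slugs at (313,276), (332,252) and (372,262), the tube at (285,140) and the rod at (236,150). The top view shows the chuck at (341,184), slugs at (279,164), (291,187) and (268,206), the tube at (420,211) and the rod at (436,171). The three pink chucks are decoys. Next I'll measure.

```bash
cat > h.py <<'E'
import numpy as np,cv2
from workcell import ctrl,get_image,calibration
from scipy.spatial.transform import Rotation as R
def T_wt(o=None):
    o=o or ctrl.get_obs(); T=np.eye(4);T[:3,:3]=R.from_rotvec(o['orientation']).as_matrix();T[:3,3]=o['ee_pos'];return T
def ray(name,u,v,o=None):
    c=calibration(name)
    x=(u-c['cx'])/c['fx'];y=(v-c['cy'])/c['fy']
    if name=='wrist':
        th=np.hypot(x,y);s=np.sin(th)/th if th>1e-9 else 1
        d=np.array([x*s,-y*s,-np.cos(th)]);M=T_wt(o)@c['T_tool_cam']
    else:
        d=np.array([x,-y,-1.]);M=np.linalg.inv(c['view'])
    d=M[:3,:3]@d;return M[:3,3],d/np.linalg.norm(d)
def onz(name,u,v,z,o=None):
    p,d=ray(name,u,v,o);return p+d*(z-p[2])/d[2]
def proj(name,P,o=None):
    c=calibration(name);V=c['view'] if name!='wrist' else np.linalg.inv(T_wt(o)@c['T_tool_cam'])
    q=V[:3,:3]@np.asarray(P,float)+V[:3,3];x,y,z=q[0],-q[1],-q[2]
    if name=='wrist':
        r=np.hypot(x,y);th=np.arctan2(r,z);x,y=x/r*th,y/r*th
    else: x,y=x/z,y/z
    return np.array([c['cx']+c['fx']*x,c['cy']+c['fy']*y])
def tri(*obs):
    A=np.zeros((3,3));b=np.zeros(3)
    for n,u,v,*o in obs:
        p,d=ray(n,u,v,*o);P=np.eye(3)-np.outer(d,d);A+=P;b+=P@p
    return np.linalg.solve(A,b)
E
python3 - <<'E'
from h import *
t=cv2.imread('pics/top0.png');s=cv2.imread('pics/scene0.png')
cv2.imwrite('pics/t1.png',cv2.resize(t[140:230,250:450],None,fx=4,fy=4,interpolation=cv2.INTER_CUBIC))
cv2.imwrite('pics/s1.png',cv2.resize(s[110:290,220:390],None,fx=3.3,fy=3.3,interpolation=cv2.INTER_CUBIC))
for n,u,v,z in [('slug1',279,164,50),('slug2',291,187,50),('slug3',268,206,50),('chuck',341,184,61),('tube',424,209,171),('rod',443,167,168)]:
    p=onz('top',u,v,z);print(n,p.round(),proj('scene',p).round())
print(T_wt()[:3,:3].round(3))
E
```

```text
slug1 [613. 281.  50.] [312. 268.]
slug2 [521. 231.  50.] [331. 244.]
slug3 [445. 320.  50.] [370. 254.]
chuck [535.  34.  61.] [296. 204.]
tube [ 435. -267.  171.] [280. 120.]
rod [ 592. -340.  168.] [231. 124.]
[[-0.     0.29  -0.957]
 [ 0.001 -0.957 -0.29 ]
 [-1.    -0.001 -0.   ]]
```

View pics/t1.png

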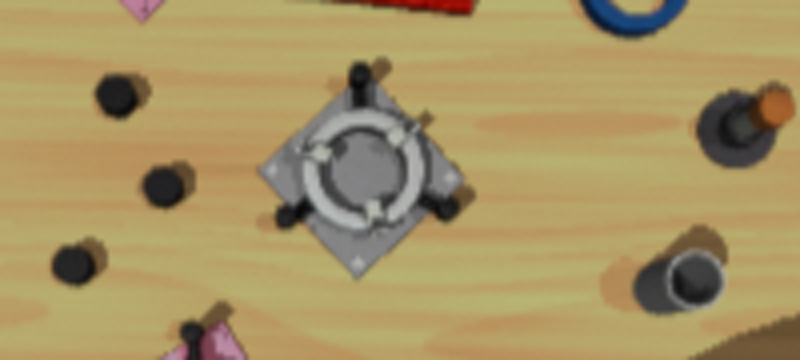

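View pics/s1.png

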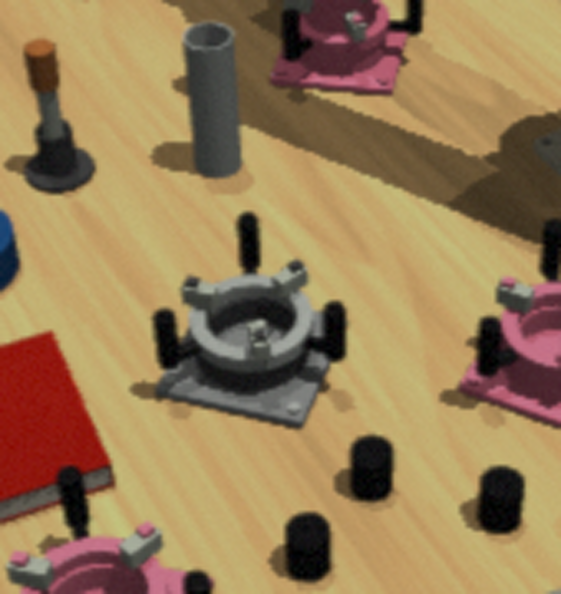

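```bash
python3 - <<'E'
from h import *
T=lambda x,y:('top',250+(x-1.5)/4,140+(y-1.5)/4)
S=lambda x,y:('scene',220+(x-1)/3.3,110+(y-1)/3.3)
for n,a,b in [('tube',T(694,280),S(210,36)),('rodtop',T(776,106),S(41,46)),('h_back',T(360,70),S(165,313)),('h1',T(286,216),S(335,306)),('h2',T(445,208),S(248,216)),('slug1',T(119,93),S(308,523)),('slug2',T(165,184),S(372,446)),('slug3',T(73,263),S(501,476))]:
    p=tri(a,b);print(n,p.round(1),onz(*a,p[2]).round(1))
print(onz(*T(363,170),61),onz(*S(250,308),61)); print('standfoot',onz(*T(736,128),8), onz(*S(60,168),8))
E
```

```text
tube [ 429.5 -262.2  171.3] [ 432.6 -264.1  171.3]
rodtop [ 591.3 -339.5  169.8] [ 595.  -341.4  169.8]
h_back [630.1  44.  110.5] [633.4  42.2 110.5]
h1 [489.6 112.9 108.2] [491.8 111.4 108.2]
h2 [499.8 -39.3 111.2] [501.3 -40.1 111.2]
slug1 [613.5 281.1  51.6] [616.9 279.   51.6]
slug2 [523.2 233.8  52.2] [526.7 231.5  52.2]
slug3 [444.8 322.   54.4] [447.2 320.2  54.4]
[542.21268845  36.52967975  61.        ] [534.82798741  30.99836862  61.        ]
standfoot [ 595.90867771 -342.68422593    8.        ] [ 589.97703244 -336.37451152    8.        ]
```

move_arm:
  rows:
    - [0, 0, 60, 0, -1]
    - [62, 84, 120, 0.18, -1]
    - [124, 168, 120, 0.36, -1]
    - [186, 252, 120, 0.54, -1]
    - [217, 294, 120, 0.74, -1]
    - [217, 294, 120, 0.74, -1]
    - [217, 294, 120, 0.74, -1]

```text
t: 1.02
ee_pos: [399.0, -302.2, 342.2]
orientation: [1.592, 0.907, -1.593]
ft_force: [0.8, -0.1, -0.6]
width: 87.6
```

```bash
python3 - <<'E'
from h import *
o=ctrl.get_obs();print(o['t'],o['ee_pos'],o['qpos'],T_wt(o)[:3,:3].round(3).tolist())
im=get_image('wrist');cv2.imwrite('pics/w1.png',im)
print(proj('wrist',[429.5,-262.2,171],o),proj('wrist',[592,-340,168],o))
E
```

```text
1.025 [ 399.0260643  -302.15172522  342.1929687 ] [-6.71812770e-01  1.09955135e-01  1.76749773e+00 -1.23227415e-04
  1.26510176e+00 -1.35661794e-01] [[-0.001, 0.86, -0.511], [0.001, -0.511, -0.86], [-1.0, -0.001, -0.0]]
[327.026963   139.49441581] [478.97868489 131.04549101]
```

View pics/w1.png

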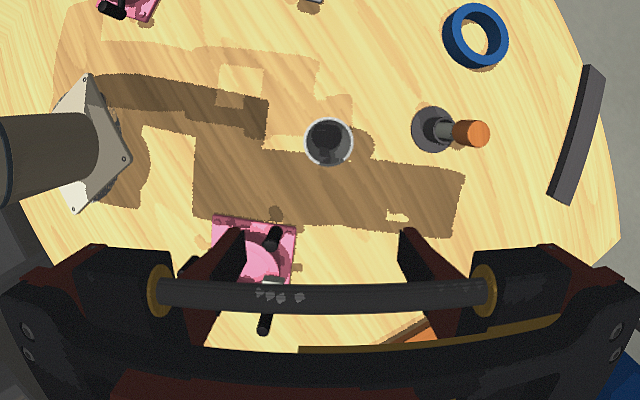

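The wrist view shows the tube mouth at about (329,142) and the rod top at (470,134), both near where I predicted.

```bash
python3 - <<'E'
from h import *
im=cv2.imread('pics/w1.png')
o=ctrl.get_obs()
cv2.imwrite('pics/w1c.png',cv2.resize(im[100:185,290:500],None,fx=3.8,fy=3.8,interpolation=cv2.INTER_CUBIC))
print(onz('wrist',329,142,171,o),onz('wrist',470,134,168,o))
hsv=cv2.cvtColor(im,cv2.COLOR_BGR2HSV)
g=((hsv[...,1]<40)&(hsv[...,2]>110)).astype(np.uint8);g[:110]=0;g[175:]=0;g[:,:295]=0;g[:,365:]=0
ys,xs=np.nonzero(g);print(len(xs));print(cv2.minEnclosingCircle(np.c_[xs,ys].astype(np.float32)))
m=((hsv[...,0]<15)&(hsv[...,1]>150)&(hsv[...,2]>120)).astype(np.uint8);m[:110]=0;m[160:]=0;m[:,:440]=0;m[:,500:]=0
ys,xs=np.nonzero(m);print(len(xs),xs.min(),xs.max(),ys.min(),ys.max())
E
```

```text
[ 433.74490151 -260.05876336  171.        ] [ 583.7259821 -331.6527289  168.       ]
383
((328.09014892578125, 141.4398956298828), 25.41133689880371)
474 467 489 121 146
```

View pics/w1c.png

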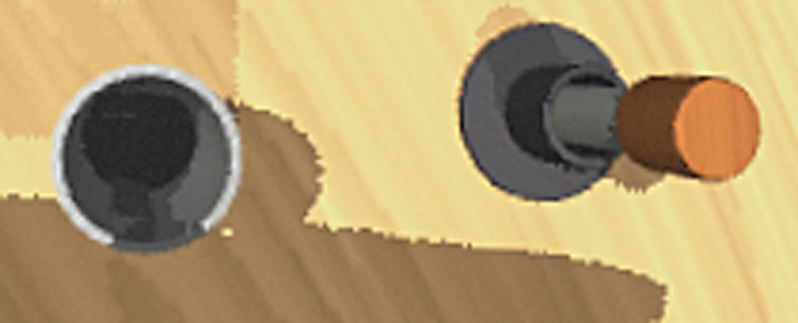

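move_arm:
  rows:
    - [34, 41, 0, 0, -1]
    - [34, 41, -60, 0, -1]
    - [34, 41, -120, 0, -1]
    - [34, 41, -130, 0, -1]
    - [34, 41, -130, 0, -1]

```text
t: 1.7
ee_pos: [436.8, -256.5, 213.3]
orientation: [1.593, 0.91, -1.588]
ft_force: [0.2, 0.1, 0.7]
width: 88.0
```

```bash
python3 - <<'E'
from h import *
o=ctrl.get_obs();print(o['t'],o['ee_pos'])
im=get_image('wrist');cv2.imwrite('pics/w2.png',im)
print(proj('wrist',[433,-261,171],o),proj('wrist',o['ee_pos'],o))
E
```

```text
1.7 [ 436.8045305  -256.53641567  213.30777924]
[320.28331247 229.96582234] [321.80262345 245.32553495]
```

View pics/w2.png

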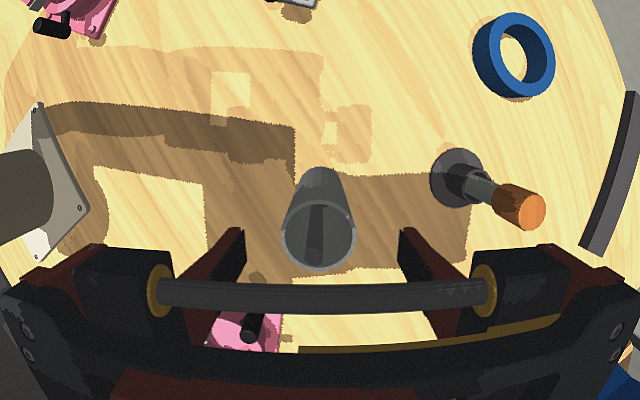

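The mouth sits between the fingers, centred at about (318.5,235).

```bash
python3 - <<'E'
from h import *
o=ctrl.get_obs();print(o['ee_pos'])
for u,v in [(318.5,235),(318.5,200),(318.5,270)]:print(onz('wrist',u,v,171,o))
im=cv2.imread('pics/w2.png');cv2.imwrite('pics/w2c.png',cv2.resize(im[150:290,230:410],None,fx=4,fy=4))
E
```

```text
[ 437.48700208 -257.01715739  214.34038724]
[ 430.5621363  -264.46194655  171.        ]
[ 443.61670905 -242.52605834  171.        ]
[ 416.33587038 -288.32998584  171.        ]
```

View pics/w2c.png

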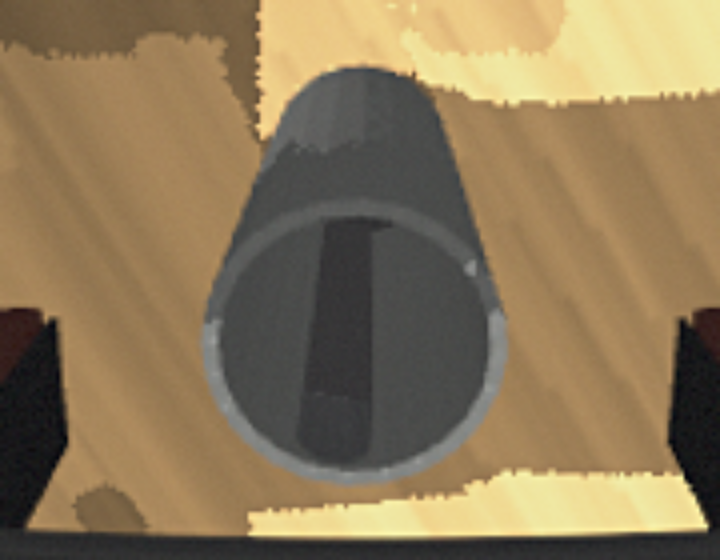

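move_arm:
  rows:
    - [-6.5, -7.5, 0, 0, -1]
    - [-6.5, -7.5, -50, 0, -1]
    - [-6.5, -7.5, -93, 0, -1]
    - [-6.5, -7.5, -93, 0, -1]
    - [-6.5, -7.5, -93, 0, 1]
    - [-6.5, -7.5, -93, 0, 1]
    - [-6.5, -7.5, -93, 0, 1]
    - [-6.5, -7.5, -93, 0, 1]
    - [-6.5, -7.5, -93, 0, 1]
    - [-6.5, -7.5, -93, 0, 1]

```text
t: 3.0
ee_pos: [431.2, -264.6, 122.2]
orientation: [1.594, 0.908, -1.586]
ft_force: [-2.6, 1.0, 7.3]
width: 54.5
```

```bash
python3 - <<'E'
from h import *
o=ctrl.get_obs();print(o['t'],o['ee_pos'],o['width'])
im=get_image('wrist');cv2.imwrite('pics/w3.png',im)
E
```

```text
3.0 [ 431.16002391 -264.57430434  122.16481111] 54.54445314119466
```

View pics/w3.png

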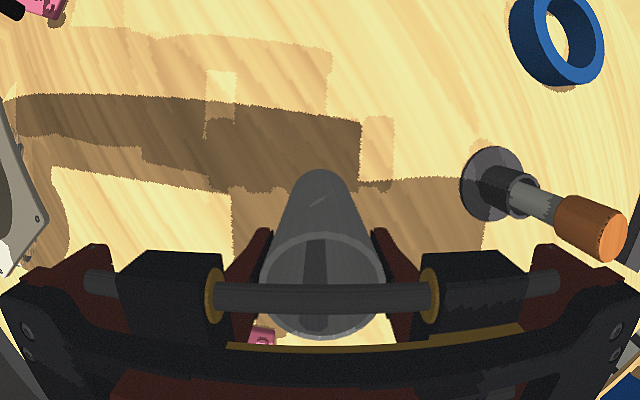

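Gripped: width 54.5, and the tube is centred between the pads. Now I'll lift it and look at the chuck.

move_arm:
  rows:
    - [0, 0, 50, 0, 1]
    - [0, 0, 110, 0, 1]
    - [10, 45, 140, 0, 1]
    - [20, 95, 140, 0, 1]
    - [32, 145, 140, 0, 1]
    - [44, 190, 140, 0, 1]
    - [44, 190, 140, 0, 1]
    - [44, 190, 140, 0, 1]

```text
t: 4.05
ee_pos: [474.7, -74.5, 261.7]
orientation: [1.592, 0.909, -1.586]
ft_force: [-0.2, -1.1, -4.0]
width: 53.8
```

```bash
python3 - <<'E'
from h import *
o=ctrl.get_obs();print(o['t'],o['ee_pos'],o['width'],o['ft_force'])
im=get_image('wrist');cv2.imwrite('pics/w4.png',im)
print(proj('wrist',[538,36,61],o))
E
```

```text
4.05 [474.65963791 -74.47006418 261.7303162 ] 53.81289580436869 [-0.21315294 -1.13617121 -4.00706246]
[319.85747899  73.09386826]
```

View pics/w4.png

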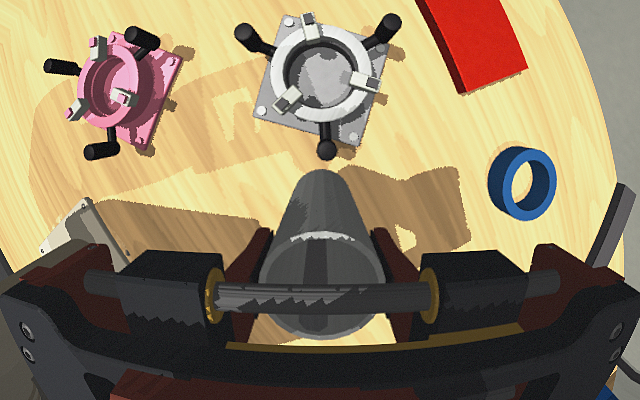

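The grey chuck's ring is near (321,72), with handle tops near (243,32), (392,22) and (326,149). I'll zoom in.

```bash
python3 - <<'E'
from h import *
im=cv2.imread('pics/w4.png');cv2.imwrite('pics/w4c.png',cv2.resize(im[0:170,220:420],None,fx=3.5,fy=3.5,interpolation=cv2.INTER_CUBIC))
E
```

```text
(no output)
```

View pics/w4c.png

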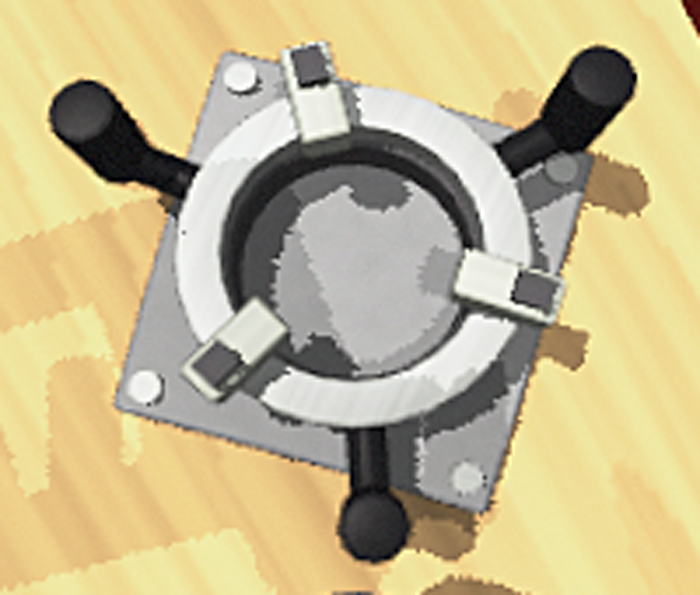

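```bash
python3 - <<'E'
from h import *
o=ctrl.get_obs()
W=lambda x,y:(220+(x-1.2)/3.5,(y-1.2)/3.5)
H=[]
for x,y in [(88,118),(603,80),(374,518)]:
    p=onz('wrist',*W(x,y),108,o);H.append(p[:2]);print('h',p.round(1))
H=np.array(H);print(H.mean(0),np.linalg.norm(H-H.mean(0),axis=1))
def circ(P):
    P=np.array(P);A=np.c_[2*P,np.ones(len(P))];s=np.linalg.lstsq(A,(P**2).sum(1),rcond=None)[0];return s[:2],np.sqrt(s[2]+s[:2]@s[:2])
ring=[(176,250),(186,310),(250,400),(365,428),(531,245),(505,170),(450,115),(215,145),(270,100),(380,85)]
print('ring',circ([onz('wrist',*W(*q),61,o)[:2] for q in ring]))
j=[onz('wrist',*W(*q),86,o)[:2] for q in [(276,318),(325,142),(458,281)]]
print('jaw',circ(j))
d=H-H.mean(0);print(np.degrees(np.arctan2(d[:,1],d[:,0])))
j=np.array(j);c=circ(j)[0];d=j-c;print(np.degrees(np.arctan2(d[:,1],d[:,0])))
print(proj('wrist',[431,-264,171],o))
# tube mouth centre in hand
for u,v in [(321.5,284)]: print(onz('wrist',u,v,o['ee_pos'][2]+49,o))
E
```

```text
h [491.  108.2 108. ]
h [628.5  40.9 108. ]
h [501.1 -40.8 108. ]
[540.21638897  36.09977174] [87.27296645 88.38869762 86.24273811]
ring (array([539.61243218,  36.90533537]), np.float64(59.57127092742815))
jaw (array([539.65071557,  35.39556181]), np.float64(34.10134989358736))
[ 124.30207953    3.10529174 -116.94209757]
[-165.74326815   74.97468359  -51.44820673]
[374.22123136 364.96847421]
[475.78161824 -72.55320297 310.81475857]
```

move_arm:
  rows:
    - [30, 55, 0, 0, 1]
    - [65, 110.7, 0, 0, 1]
    - [65, 110.7, 0, 0, 1]
    - [65, 110.7, -20, 0, 1]
    - [65, 110.7, -20, 0, 1]

```text
t: 4.72
ee_pos: [538.0, 34.3, 240.2]
orientation: [1.591, 0.909, -1.592]
ft_force: [-0.5, 0.9, -4.9]
width: 53.5
```

```bash
python3 - <<'E'
from h import *
o=ctrl.get_obs();print(o['t'],o['ee_pos'],o['width'],o['ft_force'])
im=get_image('wrist');cv2.imwrite('pics/w5.png',im)
im=get_image('scene');cv2.imwrite('pics/s5.png',cv2.resize(im[110:290,220:390],None,fx=3.3,fy=3.3,interpolation=cv2.INTER_CUBIC))
E
```

```text
4.725 [538.02257319  34.3326466  240.21757817] 53.53161756814894 [-0.53783385  0.8882618  -4.8821428 ]
```

View pics/w5.png

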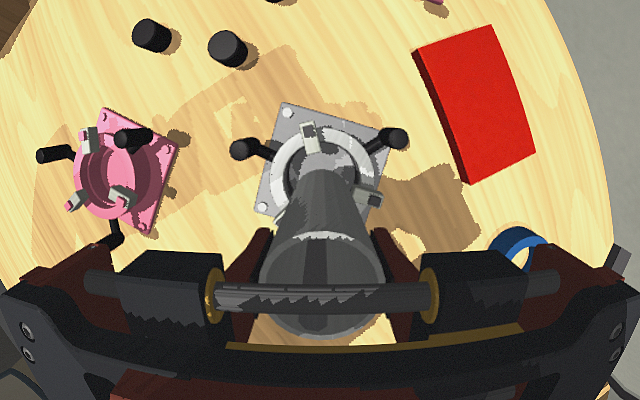

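View pics/s5.png

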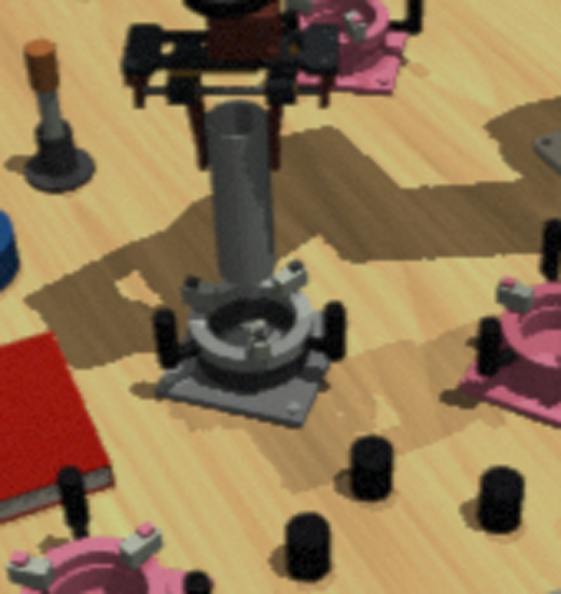

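move_arm:
  rows:
    - [1.8, 1.9, 0, 0, 1]
    - [1.8, 1.9, -30, 0, 1]
    - [1.8, 1.9, -60, 0, 1]
    - [1.8, 1.9, -85, 0, 1]
    - [1.8, 1.9, -97, 0, 1]
    - [1.8, 1.9, -97, 0, 1]

```text
t: 5.58
ee_pos: [541.2, 36.3, 144.8]
orientation: [1.594, 0.907, -1.59]
ft_force: [-0.0, 0.3, -3.8]
width: 53.9
```

move_arm:
  rows:
    - [-0.7, 0, -6, 0, 1]
    - [-0.7, 0, -10, 0, 1]
    - [-0.7, 0, -11, 0, 1]
    - [-0.7, 0, -11, 0, 1]

```text
t: 6.08
ee_pos: [540.8, 36.3, 134.6]
orientation: [1.594, 0.907, -1.589]
ft_force: [-1.9, -0.7, 4.1]
width: 53.4
```

```bash
python3 - <<'E'
from h import *
o=ctrl.get_obs();print(o['t'],o['ee_pos'],o['width'],o['ft_force'])
im=get_image('wrist');cv2.imwrite('pics/w6.png',im)
E
```

```text
6.075 [540.81709909  36.31157941 134.57174794] 53.421752282513424 [-1.86949425 -0.71970875  4.05320563]
```

View pics/w6.png

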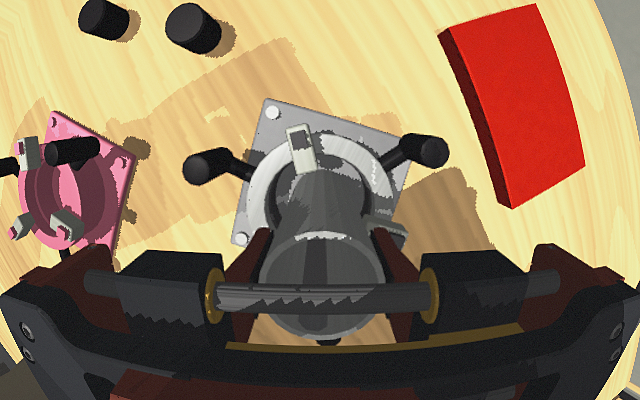

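Seated: TCP z is 134.6 and the floor contact is felt. Now I'll release and go above the handle at 124°.

move_arm:
  rows:
    - [0, 0, 0, 0, -1]
    - [0, 0, 0, 0, -1]
    - [0, 0, 0, 0, -1]
    - [0, 0, 0, 0, -1]
    - [0, 0, 40, 0, -1]
    - [0, 0, 90, 0, -1]
    - [0, 0, 90, 0, -1]

```text
t: 7.0
ee_pos: [543.4, 36.4, 228.4]
orientation: [1.599, 0.903, -1.582]
ft_force: [1.2, -0.0, 0.5]
width: 87.7
```

```bash
python3 - <<'E'
from h import *
o=ctrl.get_obs();print(o['t'],o['ee_pos'],o['width'],o['ft_force'],o['qpos'])
im=get_image('wrist');cv2.imwrite('pics/w7.png',im)
im=get_image('scene');cv2.imwrite('pics/s7.png',cv2.resize(im[110:290,220:390],None,fx=3.3,fy=3.3,interpolation=cv2.INTER_CUBIC))
E
```

```text
7.0 [543.38585896  36.42413707 228.3545319 ] 87.67540049921537 [ 1.17238009 -0.00497668  0.46136156] [4.42810971e-02 2.94106005e-01 1.81022522e+00 1.63991679e-03
 1.02711910e+00 5.78484069e-01]
```

View pics/w7.png

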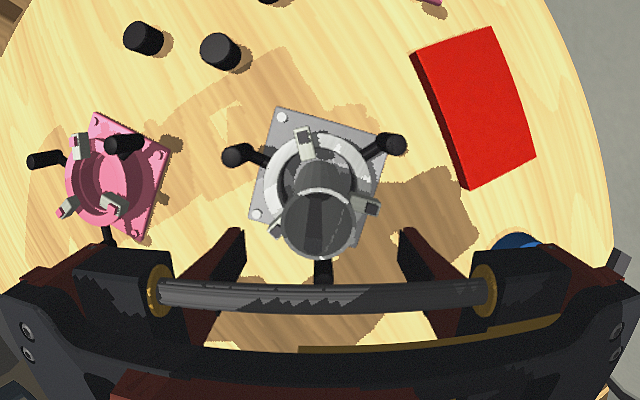

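View pics/s7.png

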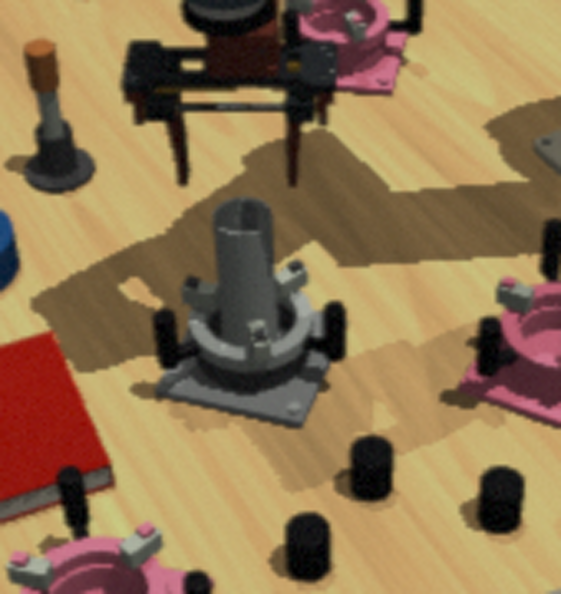

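move_arm:
  rows:
    - [-20, 25, 0, 0.18, -1]
    - [-40, 50, 0, 0.36, -1]
    - [-54, 74, 0, 0.54, -1]
    - [-54, 74, 0, 0.72, -1]
    - [-54, 74, 0, 0.9, -1]
    - [-54, 74, 0, 1.06, -1]
    - [-54, 74, -30, 1.13, -1]
    - [-54, 74, -60, 1.13, -1]
    - [-54, 74, -75, 1.13, -1]
    - [-54, 74, -75, 1.13, -1]

```text
t: 8.35
ee_pos: [485.6, 110.1, 148.2]
orientation: [0.762, 1.438, -0.761]
ft_force: [0.2, 0.3, 0.6]
width: 88.0
```

```bash
python3 - <<'E'
from h import *
o=ctrl.get_obs();print(o['t'],o['ee_pos'],o['width'],o['ft_force'],o['qpos'])
z=-T_wt(o)[:3,2];print(np.degrees(np.arctan2(z[1],z[0])))
im=get_image('wrist');cv2.imwrite('pics/w8.png',im)
print(proj('wrist',[489,110.5,108],o))
E
```

```text
8.35 [485.60565938 110.07019387 148.15671698] 88.01066635696284 [0.23251219 0.30976332 0.63717603] [ 0.19680021  0.34867232  1.96090117  0.00476581  0.83501067 -0.40132658]
124.08639208370009
[326.61612732 225.66384263]
```

View pics/w8.png

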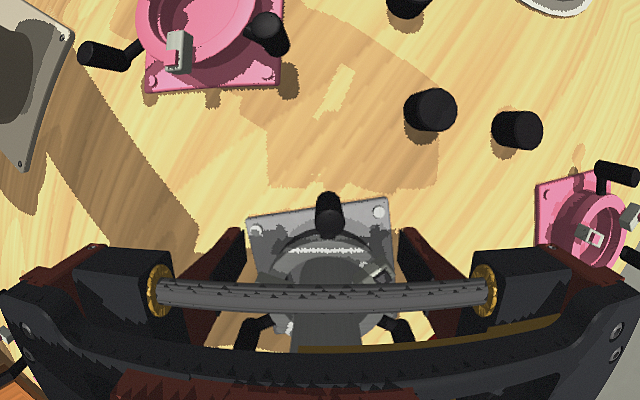

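move_arm:
  rows:
    - [3.4, 0.4, -30, 0, -1]
    - [3.4, 0.4, -60, 0, -1]
    - [3.4, 0.4, -77, 0, -1]
    - [3.4, 0.4, -77, 0, -1]
    - [3.4, 0.4, -77, 0, 1]
    - [3.4, 0.4, -77, 0, 1]
    - [3.4, 0.4, -77, 0, 1]
    - [3.4, 0.4, -77, 0, 1]
    - [3.4, 0.4, -77, 0, 1]
    - [3.4, 0.4, -77, 0, 1]
    - [3.4, 0.4, -77, 0, 1]
    - [3.4, 0.4, -77, 0, 1]

```text
t: 9.9
ee_pos: [490.5, 111.0, 72.3]
orientation: [0.764, 1.436, -0.759]
ft_force: [2.6, 3.5, -2.5]
width: 21.8
```

```bash
python3 - <<'E'
from h import *
o=ctrl.get_obs();print(o['t'],o['ee_pos'],o['width'],o['ft_force'])
im=get_image('wrist');cv2.imwrite('pics/w9.png',im)
print(np.degrees(np.arctan2(o['ee_pos'][1]-36.2,o['ee_pos'][0]-539.8)))
for k in range(0,14):
    a=np.radians(124.3)-0.1*k; print(k,(539.8+90*np.cos(a)-o['ee_pos'][0]).round(1),(36.2+90*np.sin(a)-o['ee_pos'][1]).round(1))
E
```

```text
9.9 [490.45375723 111.01430333  72.26505343] 21.79066673468255 [ 2.58224722  3.51792024 -2.52520546]
123.40816530981274
0 -1.4 -0.5
1 6.3 4.2
2 14.4 8.1
3 22.9 11.2
4 31.6 13.4
5 40.5 14.7
6 49.5 15.2
7 58.5 14.7
8 67.3 13.4
9 76.1 11.1
10 84.5 8.0
11 92.6 4.1
12 100.3 -0.6
13 107.4 -6.1
```

View pics/w9.png

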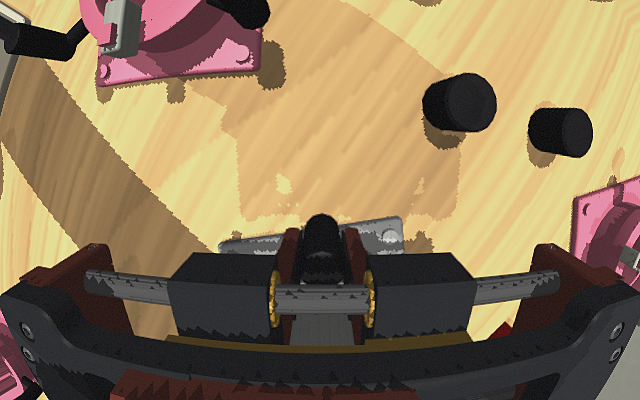

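move_arm:
  rows:
    - [7, 4.5, 0, -0.1, 1]
    - [15, 8.5, 0, -0.2, 1]
    - [23.5, 11.5, 0, -0.3, 1]
    - [32, 13.8, 0, -0.4, 1]
    - [41, 15.2, 0, -0.5, 1]
    - [41, 15.2, 0, -0.5, 1]

```text
t: 10.7
ee_pos: [531.6, 125.8, 72.2]
orientation: [1.141, 1.254, -1.136]
ft_force: [1.7, -2.9, -0.1]
width: 21.2
```

```bash
cat > f.py <<'E'
from h import *
o=ctrl.get_obs();e=o['ee_pos'];c=np.array([539.8,36.2]);d=e[:2]-c
a=np.arctan2(d[1],d[0]);t=np.array([np.sin(a),-np.cos(a)])
z=-T_wt(o)[:3,2]
print(o['t'],e,'r',np.hypot(*d),'ang',np.degrees(a),'yaw',np.degrees(np.arctan2(z[1],z[0])),'Ftan',o['ft_force'][:2]@t,'Frad',o['ft_force'][:2]@(d/np.hypot(*d)),o['ft_force'][2],'w',o['width'])
for k in (0.02,.05,.1,.15,.2,.3,.4,.5,.55,.6,.65,.7,.75):
    b=a-k; print(k,(c[0]+90*np.cos(b)-e[0]).round(1),(c[1]+90*np.sin(b)-e[1]).round(1))
E
python3 f.py
```

```text
10.7 [531.59985969 125.80183427  72.22330895] r 89.97628024327014 ang 95.22900336506554 yaw 95.49557043015749 Ftan 1.4313886442312087 Frad -3.077787292626711 -0.11266322768487036 w 21.22143991015145
0.02 1.8 0.2
0.05 4.5 0.3
0.1 9.0 0.4
0.15 13.5 0.2
0.2 18.0 -0.1
0.3 26.9 -1.6
0.4 35.5 -3.9
0.5 44.0 -7.0
0.55 48.1 -8.9
0.6 52.0 -11.0
0.65 55.9 -13.3
0.7 59.7 -15.8
0.75 63.3 -18.4
```

move_arm:
  rows:
    - [9, 0.4, 0, -0.1, 1]
    - [18, -0.1, 0, -0.2, 1]
    - [27, -1.6, 0, -0.3, 1]
    - [35.5, -3.9, 0, -0.4, 1]
    - [44, -7, 0, -0.5, 1]
    - [44, -7, 0, -0.5, 1]

```text
t: 11.45
ee_pos: [575.2, 118.8, 72.3]
orientation: [1.502, 0.992, -1.497]
ft_force: [-1.5, 0.7, 2.2]
width: 21.7
```

```bash
python3 f.py
```

```text
11.45 [575.21502783 118.7877045   72.26316976] r 89.86074298660378 ang 66.78951417962485 yaw 66.94282863070781 Ftan -1.6276685256118615 Frad 0.10829773090258313 2.1790483596227523 w 21.729192478298977
0.02 1.7 -0.6
0.05 4.1 -1.7
0.1 8.1 -3.8
0.15 12.0 -6.1
0.2 15.8 -8.6
0.3 22.9 -14.0
0.4 29.5 -20.2
0.5 35.4 -27.0
0.55 38.1 -30.6
0.6 40.6 -34.3
0.65 42.9 -38.2
0.7 45.0 -42.2
0.75 46.9 -46.2
```

move_arm:
  rows:
    - [4.1, -1.7, 0, -0.05, 1]
    - [8.1, -3.8, 0, -0.1, 1]
    - [8.1, -3.8, 0, -0.1, 1]

```text
t: 11.82
ee_pos: [581.8, 115.5, 72.2]
orientation: [1.568, 0.932, -1.566]
ft_force: [-4.3, 4.6, 5.9]
width: 21.9
```

```bash
python3 f.py
```

```text
11.825 [581.84544448 115.53021225  72.23760216] r 89.78363980624773 ang 62.07616670893607 yaw 61.38720523970773 Ftan -5.934124776847685 Frad 2.0631759759663573 5.86441024851196 w 21.9019636806794
0.02 1.7 -0.7
0.05 4.0 -2.0
0.1 7.8 -4.4
0.15 11.5 -7.0
0.2 15.1 -9.8
0.3 21.7 -15.8
0.4 27.7 -22.5
0.5 33.1 -29.7
0.55 35.5 -33.6
0.6 37.6 -37.5
0.65 39.6 -41.5
0.7 41.4 -45.7
0.75 43.0 -49.9
```

move_arm:
  rows:
    - [4, -2, 0, -0.04, 1]
    - [6, -3.1, 0, -0.08, 1]
    - [6, -3.1, 0, -0.08, 1]

```text
t: 12.2
ee_pos: [584.6, 113.4, 72.1]
orientation: [1.618, 0.885, -1.624]
ft_force: [-10.3, 7.0, 9.7]
width: 21.4
```

```bash
python3 f.py|head -1
```

```text
12.2 [584.56745257 113.44593664  72.14443741] r 89.28079041837182 ang 59.90580232651077 yaw 56.98303736506701 Ftan -12.42294757322541 Frad 0.8498237545959832 9.67176037902987 w 21.38108756468657
```

move_arm:
  rows:
    - [5, -3, 0, 0, 1]
    - [7, -4, 0, 0, 1]
    - [7, -4, 0, 0, 1]
    - [7, -4, 0, 0, 1]

```text
t: 12.7
ee_pos: [586.9, 112.1, 72.0]
orientation: [1.613, 0.893, -1.629]
ft_force: [-16.1, 16.2, 13.1]
width: 21.7
```

```bash
python3 f.py|head -1
```

```text
12.7 [586.87430919 112.14850882  72.01764518] r 89.35416374416702 ang 58.20858945921587 yaw 57.13304621830521 Ftan -22.17346615487773 Frad 5.302220373905507 13.11985973573169 w 21.70719963046753
```

move_arm:
  rows:
    - [1, -0.6, 0, 0, 1]
    - [1, -0.6, 0, 0, 1]
    - [0, 0, 0, 0, -1]
    - [0, 0, 0, 0, -1]
    - [0, 0, 0, 0, -1]
    - [0, 0, 0, 0, -1]

```text
t: 13.45
ee_pos: [587.3, 111.9, 72.0]
orientation: [1.613, 0.893, -1.629]
ft_force: [-0.1, -0.4, -0.5]
width: 58.1
```

```bash
python3 - <<'E'
from h import *
o=ctrl.get_obs();print(o['t'],o['ee_pos'],o['width'],o['ft_force'])
im=get_image('wrist');cv2.imwrite('pics/w10.png',im)
E
```

```text
13.45 [587.2686359  111.94440688  72.04031987] 58.111544645853016 [-0.08841507 -0.44579178 -0.5009651 ]
```

View pics/w10.png

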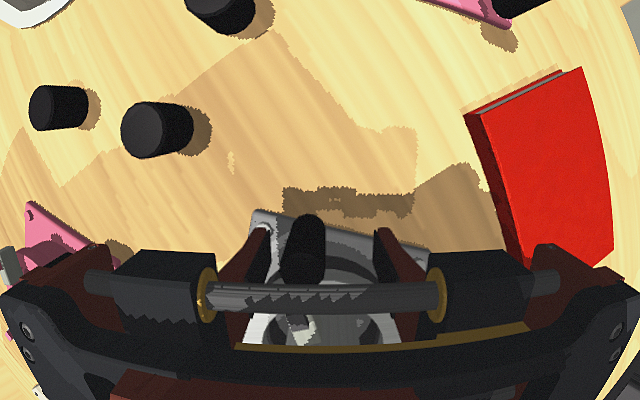

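move_arm:
  rows:
    - [0, 0, 50, 0, -1]
    - [0, 0, 110, 0, -1]
    - [0, 0, 170, 0, -1]
    - [0, 0, 200, 0, -1]
    - [-35, -50, 200, 0, -1]
    - [-70, -100, 200, 0, -1]
    - [-100, -150, 200, 0, -1]
    - [-112, -186, 200, 0, -1]
    - [-112, -186, 200, 0, -1]
    - [-112, -186, 200, 0, -1]

```text
t: 14.75
ee_pos: [475.6, -73.8, 272.2]
orientation: [1.614, 0.893, -1.629]
ft_force: [-0.7, 0.7, 0.4]
width: 87.6
```

```bash
python3 - <<'E'
from h import *
o=ctrl.get_obs();print(o['t'],o['ee_pos'],o['width'],o['ft_force'])
im=get_image('wrist');cv2.imwrite('pics/w11.png',im)
cv2.imwrite('pics/w11c.png',cv2.resize(im[0:200,200:420],None,fx=3,fy=3,interpolation=cv2.INTER_CUBIC))
E
```

```text
14.75 [475.59578154 -73.83178335 272.15692881] 87.55342918918379 [-0.68968649  0.6573549   0.36202514]
```

View pics/w11c.png

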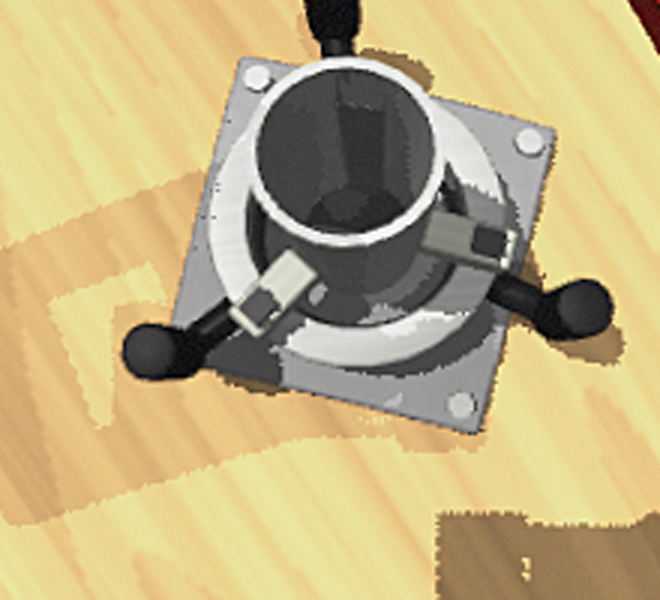

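The jaws now touch the tube wall. I'll compute the handle angles and the mouth position.

```bash
python3 - <<'E'
from h import *
o=ctrl.get_obs()
W=lambda x,y:(200+(x-1)/3,(y-1)/3)
for q in [(151,350),(587,304)]:
    p=onz('wrist',*W(*q),108,o);d=p[:2]-[539.8,36.2];print(p,np.hypot(*d),np.degrees(np.arctan2(d[1],d[0])))
for q in [(346,152),(247,152),(445,152),(346,57),(346,247)]: print(onz('wrist',*W(*q),183,o))
E
```

```text
[451.29622226  32.88762692 108.        ] 88.5657410584709 -177.85662867492857
[589.3193863  -36.69934776 108.        ] 88.127660379537 -55.81234572095378
[539.445587    37.20473341 183.        ]
[517.46457899  52.29511326 183.        ]
[561.77624563  23.00766499 183.        ]
[554.55400622  60.68229461 183.        ]
[525.02724604  14.8659786  183.        ]
```

The handles turned about 60° (1.05 rad), so with a start of about 0.17 the sleeve now stands near 1.22, which means tight. Next, the slugs.

move_arm:
  rows:
    - [0, 50, 0, 0, -1]
    - [0, 110, 0, 0, -1]
    - [0, 170, 0, 0, -1]
    - [0, 210, 0, 0, -1]
    - [0, 210, 0, 0, -1]
    - [0, 210, 0, 0, -1]

```text
t: 15.55
ee_pos: [475.5, 137.1, 271.8]
orientation: [1.611, 0.895, -1.627]
ft_force: [0.1, -0.3, 0.3]
width: 87.7
```

```bash
python3 - <<'E'
from h import *
o=ctrl.get_obs();print(o['t'],o['ee_pos'],o['qpos'])
im=get_image('wrist');cv2.imwrite('pics/w12.png',im)
cv2.imwrite('pics/top12.png',get_image('top'))
for p in [(613,280,50),(523,233,50),(445,321,50)]:print(proj('wrist',p,o))
E
```

```text
15.55 [475.53614401 137.05505182 271.82754053] [0.25095838 0.17591906 1.85651605 0.00993915 1.12047281 0.81768097]
[354.87709404  24.23402764]
[314.19050542  91.55257822]
[224.98766936  70.86068932]
```

View pics/w12.png

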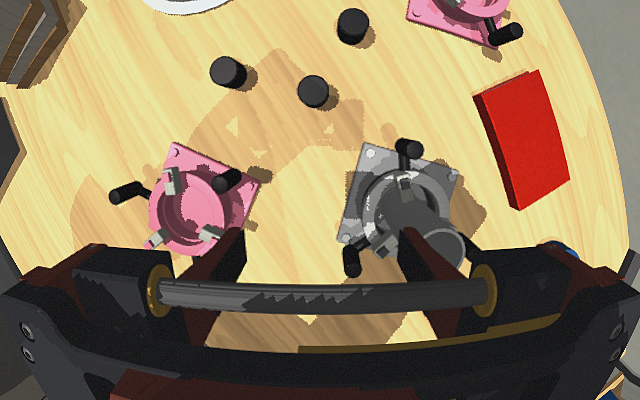

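move_arm:
  rows:
    - [25, 50, 0, 0, -1]
    - [47.5, 97, -50, 0, -1]
    - [47.5, 97, -110, 0, -1]
    - [47.5, 97, -165, 0, -1]
    - [47.5, 97, -165, 0, -1]
    - [47.5, 97, -165, 0, -1]

```text
t: 16.4
ee_pos: [524.6, 232.8, 108.7]
orientation: [1.616, 0.892, -1.628]
ft_force: [0.3, 0.3, 0.7]
width: 87.6
```

```bash
python3 - <<'E'
from h import *
o=ctrl.get_obs();print(o['t'],o['ee_pos'])
im=get_image('wrist');cv2.imwrite('pics/w13.png',im)
for p in [(613,280,50),(523,233,50),(445,321,50)]:print(proj('wrist',p,o))
E
```

```text
16.4 [524.55247443 232.7669761  108.74827661]
[390.83210306  96.4723379 ]
[320.74481499 215.80596915]
[176.36925049 175.93932229]
```

View pics/w13.png

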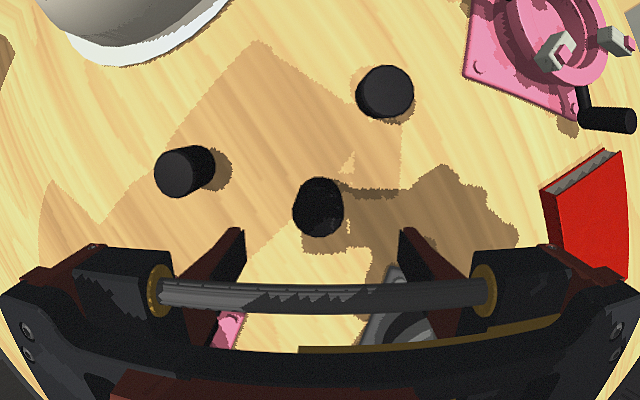

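```bash
python3 - <<'E'
from h import *
o=ctrl.get_obs();im=cv2.imread('pics/w13.png');print(o['ee_pos'])
cv2.imwrite('pics/w13c.png',cv2.resize(im[160:250,270:370],None,fx=6,fy=6))
for q in [(318.5,212),(318.5,238),(293,212)]:print(onz('wrist',*q,50,o))
g=cv2.convertScaleAbs(im[160:250,270:370],alpha=4);cv2.imwrite('pics/w13d.png',cv2.resize(g,None,fx=6,fy=6))
E
```

```text
[525.10302192 233.13764491 109.60326845]
[523.71961621 236.60449428  50.        ]
[512.35638302 219.1900822   50.        ]
[507.63302951 246.93463547  50.        ]
```

View pics/w13d.png

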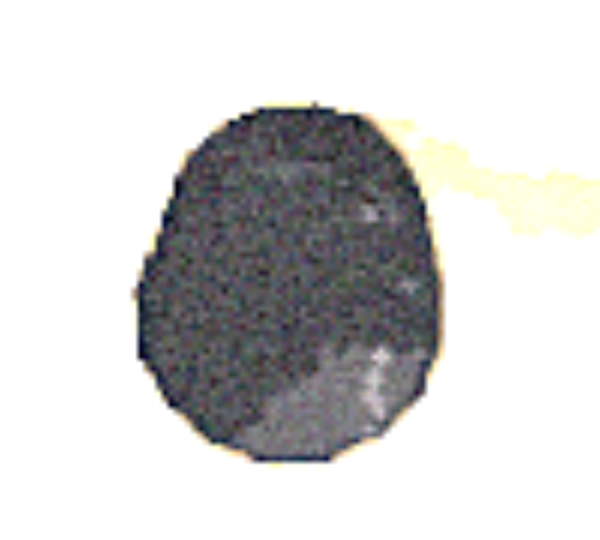

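move_arm:
  rows:
    - [-1.8, 2.6, -30, 0, -1]
    - [-1.8, 2.6, -60, 0, -1]
    - [-1.8, 2.6, -84, 0, -1]
    - [-1.8, 2.6, -84, 0, -1]
    - [-1.8, 2.6, -84, 0, 1]
    - [-1.8, 2.6, -84, 0, 1]
    - [-1.8, 2.6, -84, 0, 1]
    - [-1.8, 2.6, -84, 0, 1]
    - [-1.8, 2.6, -84, 0, 1]
    - [-1.8, 2.6, -84, 0, 1]
    - [-1.8, 2.6, -84, 0, 1]

```text
t: 17.82
ee_pos: [523.3, 235.8, 25.6]
orientation: [1.617, 0.892, -1.626]
ft_force: [-0.0, -0.2, 2.2]
width: 39.3
```

```bash
python3 - <<'E'
from h import *
o=ctrl.get_obs();print(o['t'],o['ee_pos'],o['width'],o['ft_force'])
im=get_image('wrist');cv2.imwrite('pics/w14.png',im)
E
```

```text
17.825 [523.27808737 235.7677498   25.61179555] 39.28548980091155 [-0.03527704 -0.19125693  2.22553839]
```

View pics/w14.png

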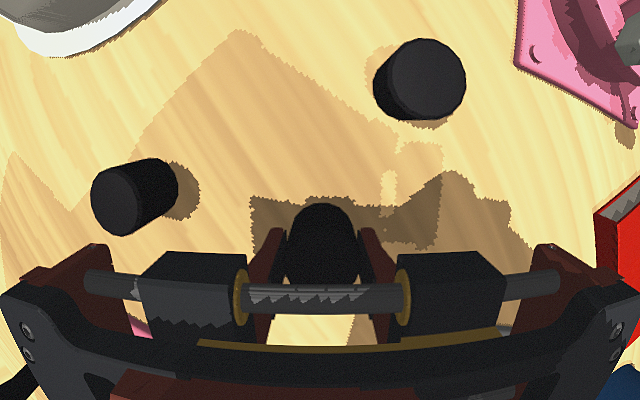

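move_arm:
  rows:
    - [0, 0, 60, 0, 1]
    - [0, 0, 120, 0, 1]
    - [0, 0, 180, 0, 1]
    - [0, -30, 220, 0, 1]
    - [6, -80, 220, 0, 1]
    - [10, -130, 220, 0, 1]
    - [14, -175, 220, 0, 1]
    - [16.4, -199, 220, 0, 1]
    - [16.4, -199, 220, 0, 1]
    - [16.4, -199, 220, 0, 1]

```text
t: 19.12
ee_pos: [539.5, 37.3, 245.4]
orientation: [1.617, 0.893, -1.626]
ft_force: [0.1, 0.4, -1.0]
width: 39.5
```

```bash
cat > v.py <<'E'
from h import *
import sys
o=ctrl.get_obs();print(o['t'],o['ee_pos'],o['width'],o['ft_force'])
n=sys.argv[1]
im=get_image('wrist');cv2.imwrite(f'pics/w{n}.png',im)
im=get_image('scene');cv2.imwrite(f'pics/s{n}.png',cv2.resize(im[80:280,210:410],None,fx=3,fy=3,interpolation=cv2.INTER_CUBIC))
E
python3 v.py 15
```

```text
19.125 [539.51399675  37.26863573 245.42475724] 39.51037868598005 [ 0.09675349  0.37568479 -1.02112875]
```

View pics/w15.png

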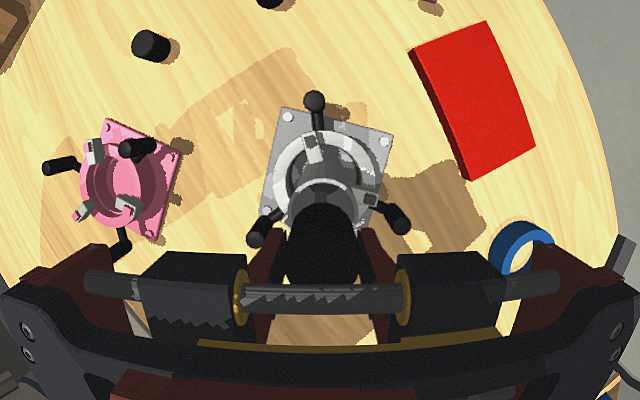

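View pics/s15.png

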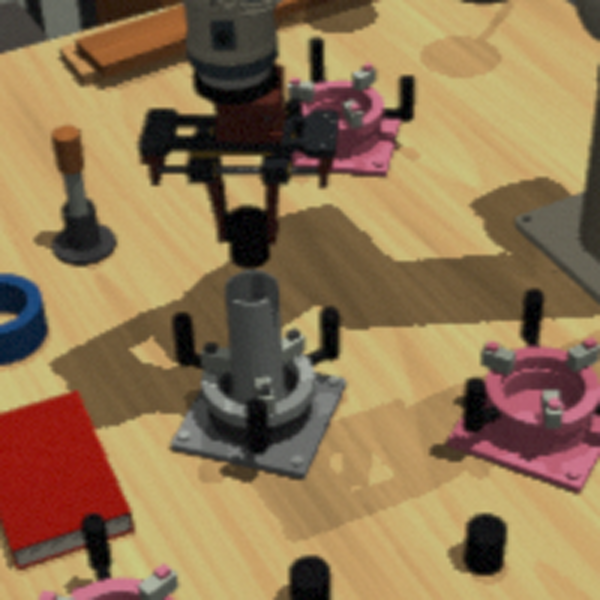

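move_arm:
  rows:
    - [0, -0.5, -20, 0, 1]
    - [0, -0.5, -34, 0, 1]
    - [0, -0.5, -42, 0, 1]
    - [0, -0.5, -48, 0, 1]
    - [0, -0.5, -48, 0, 1]

```text
t: 19.85
ee_pos: [539.5, 37.3, 197.2]
orientation: [1.616, 0.894, -1.626]
ft_force: [-0.3, 0.9, -0.7]
width: 39.5
```

```bash
python3 v.py 16
```

```text
19.85 [539.45225526  37.25895802 197.21136744] 39.53989041456201 [-0.33244304  0.90943568 -0.65041087]
```

View pics/w16.png

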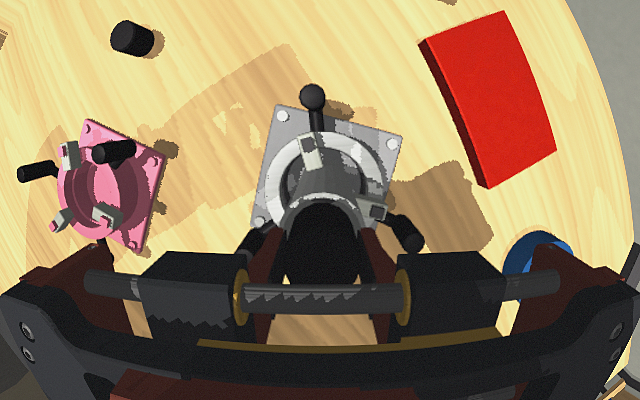

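View pics/s16.png

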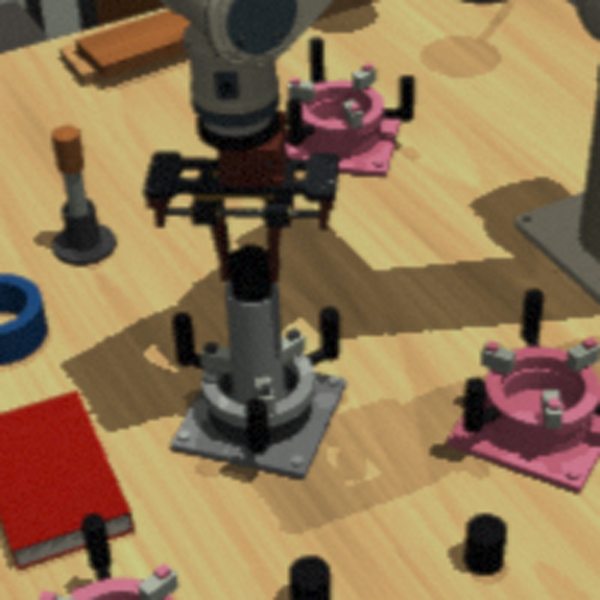

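move_arm:
  rows:
    - [0, 0, -4, 0, 1]
    - [0, 0, -7, 0, 1]
    - [0, 0, -10, 0, 1]
    - [0, 0, -11, 0, 1]
    - [0, 0, -11, 0, 1]

```text
t: 20.58
ee_pos: [540.2, 37.3, 187.0]
orientation: [1.618, 0.893, -1.624]
ft_force: [1.9, 2.0, 0.3]
width: 38.9
```

move_arm:
  rows:
    - [0, 0, 0, 0, -1]
    - [0, 0, 0, 0, -1]
    - [0, 0, 0, 0, -1]
    - [0, 0, 0, 0, -1]
    - [0, 0, 40, 0, -1]
    - [0, 0, 60, 0, -1]
    - [0, 0, 60, 0, -1]

```text
t: 21.45
ee_pos: [541.2, 37.3, 248.4]
orientation: [1.62, 0.891, -1.621]
ft_force: [0.4, 0.3, -0.3]
width: 87.6
```

```bash
python3 v.py 17
```

```text
21.45 [541.15747129  37.33971109 248.36406446] 87.57277059698357 [ 0.42457638  0.28471423 -0.32346208]
```

View pics/w17.png

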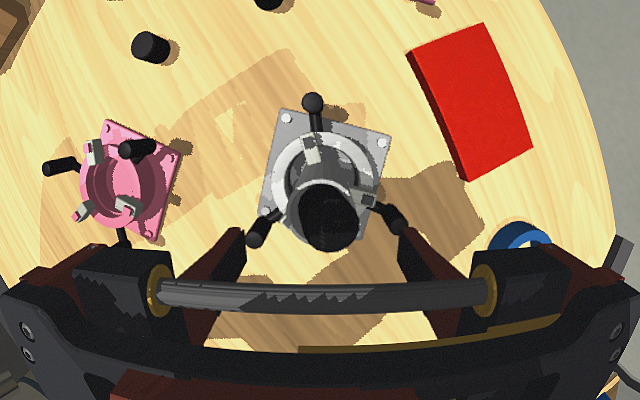

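View pics/s17.png

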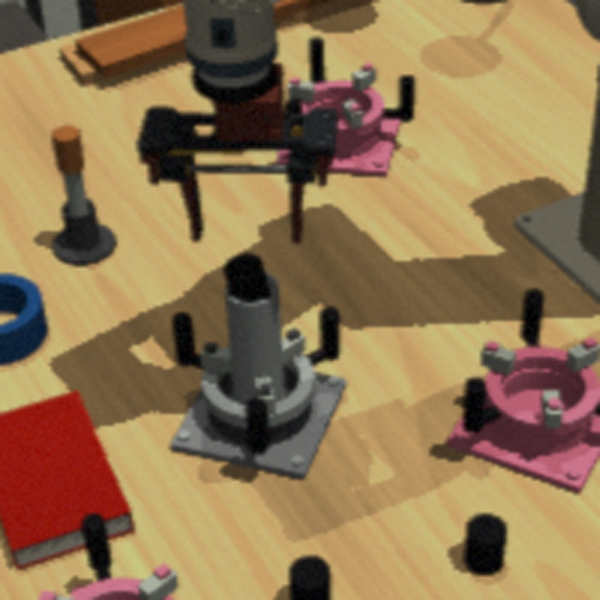

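The slug is in but leans slightly. I'll regrip higher to straighten it and push it past the taper.

move_arm:
  rows:
    - [-1, -0.5, -30, 0, -1]
    - [-1, -0.5, -57, 0, -1]
    - [-1, -0.5, -57, 0, -1]
    - [-1, -0.5, -57, 0, 1]
    - [-1, -0.5, -57, 0, 1]
    - [-1, -0.5, -57, 0, 1]
    - [-1, -0.5, -57, 0, 1]
    - [-1, -0.5, -57, 0, 1]
    - [-1, -0.5, -57, 0, 1]
    - [-1, -0.5, -60, 0, 1]
    - [-1, -0.5, -63, 0, 1]
    - [-1, -0.5, -63, 0, 1]

```text
t: 23.05
ee_pos: [539.2, 36.7, 183.4]
orientation: [1.618, 0.893, -1.624]
ft_force: [1.0, -0.6, 3.4]
width: 39.5
```

```bash
python3 v.py 18
```

```text
23.05 [539.15266638  36.71157947 183.38647012] 39.52821571440356 [ 1.03261637 -0.56071643  3.36712304]
```

View pics/s18.png

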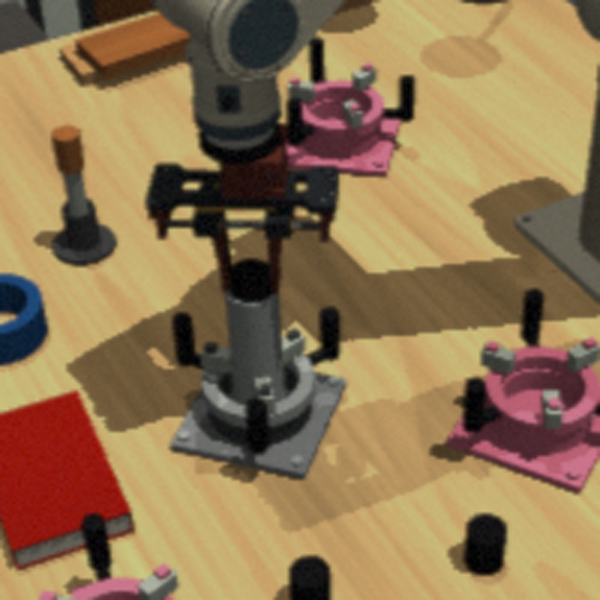

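move_arm:
  rows:
    - [0.5, 0, 0, 0, -1]
    - [0.5, 0, 0.5, 0, -1]
    - [0.5, 0, 0.5, 0, -1]
    - [0.5, 0, 0.5, 0, -1]
    - [0.5, 0, 40, 0, -1]
    - [0.5, 0, 50, 0, -1]
    - [0.5, 0, 50, 0, -1]

```text
t: 24.02
ee_pos: [539.9, 36.7, 233.6]
orientation: [1.618, 0.892, -1.623]
ft_force: [-0.4, 0.2, -0.0]
width: 87.9
```

```bash
python3 v.py 19
```

```text
24.025 [539.91529647  36.6636492  233.62499838] 87.85123775008165 [-0.36795284  0.23276634 -0.03438279]
```

View pics/s19.png

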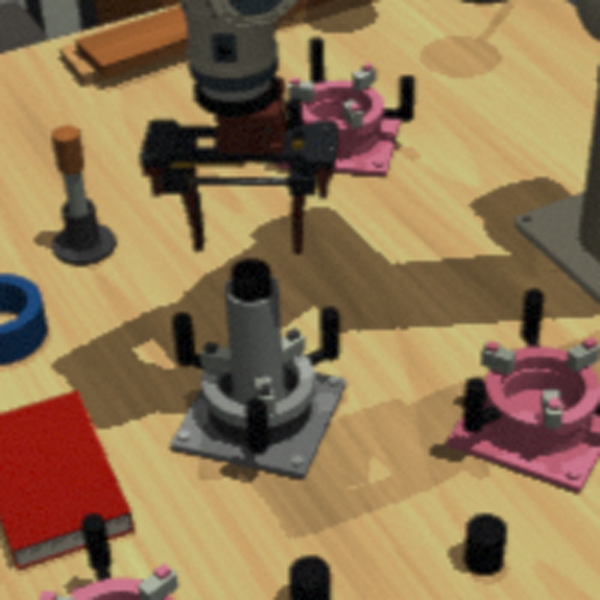

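View pics/w19.png

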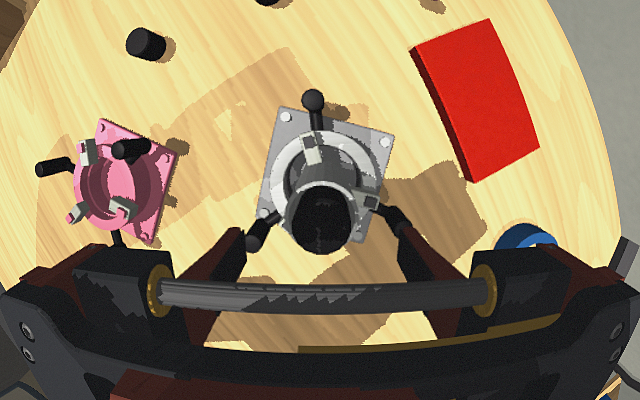

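move_arm:
  rows:
    - [0, 0, 0, 0, 1]
    - [0, 0, 0, 0, 1]
    - [0, 0, 0, 0, 1]
    - [0, 0, 0, 0, 1]
    - [0, 0, 0, 0, 1]
    - [0, 0, 0, 0, 1]
    - [0, 0, -15, 0, 1]
    - [0, 0, -24, 0, 1]
    - [0, 0, -30, 0, 1]
    - [0, 0, -36, 0, 1]
    - [0, 0, -42, 0, 1]
    - [0, 0, -45, 0, 1]

```text
t: 25.62
ee_pos: [539.9, 36.6, 187.7]
orientation: [1.618, 0.892, -1.623]
ft_force: [1.2, -0.3, 5.8]
width: 0.4
```

Pushing at about 6 N. I'll continue.

move_arm:
  rows:
    - [0, 0, -6, 0, 1]
    - [0, 0, -14, 0, 1]
    - [0, 0, -22, 0, 1]
    - [0, 0, -30, 0, 1]
    - [0, 0, -30, 0, 1]

```text
t: 26.25
ee_pos: [539.8, 36.6, 157.2]
orientation: [1.617, 0.892, -1.624]
ft_force: [0.4, -0.2, 0.8]
width: 0.6
```

```bash
python3 v.py 20
```

```text
26.25 [539.78476087  36.55553673 157.19792267] 0.6051068806643431 [ 0.41247811 -0.16826963  0.8448617 ]
```

View pics/s20.png

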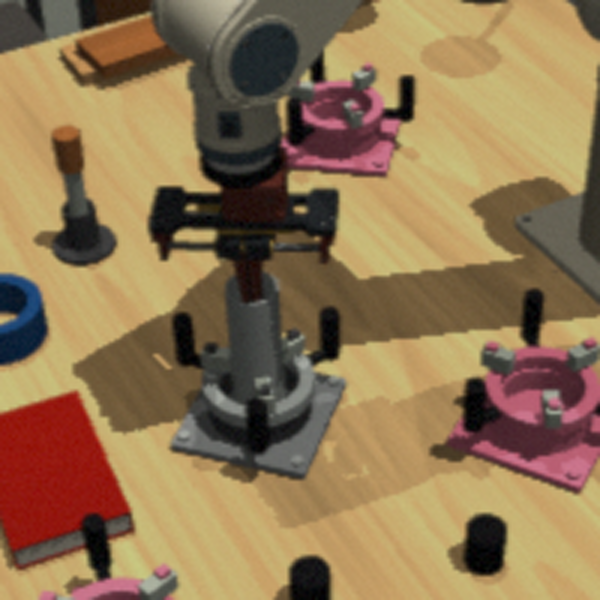

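move_arm:
  rows:
    - [0, 0, -8, 0, 1]
    - [0, 0, -16, 0, 1]
    - [0, 0, -24, 0, 1]
    - [0, 0, -24, 0, 1]
    - [0, 0, 30, 0, 1]
    - [0, 0, 80, 0, 1]
    - [0, 0, 110, 0, -1]
    - [0, 0, 110, 0, -1]

```text
t: 27.35
ee_pos: [540.9, 36.8, 269.7]
orientation: [1.621, 0.89, -1.62]
ft_force: [0.2, -0.2, -0.6]
width: 16.9
```

```bash
python3 v.py 21
```

```text
27.35 [540.87759389  36.75498884 269.70205864] 16.85525352801437 [ 0.16493564 -0.17739999 -0.61606029]
```

View pics/w21.png

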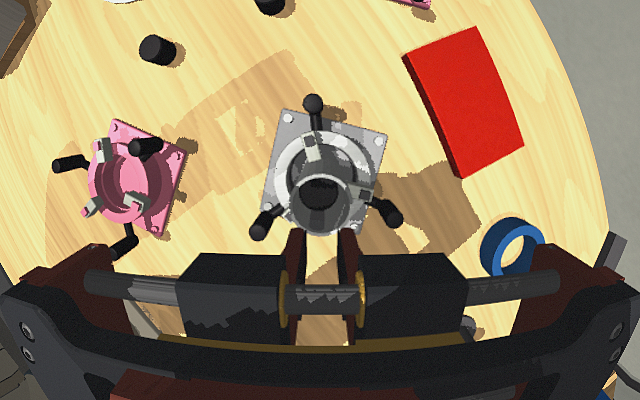

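move_arm:
  rows:
    - [-15, 45, 0, 0, -1]
    - [-32, 95, 0, 0, -1]
    - [-50, 148, 0, 0, -1]
    - [-68, 200, 0, 0, -1]
    - [-84, 250, -40, 0, -1]
    - [-96, 284, -100, 0, -1]
    - [-96, 284, -155, 0, -1]
    - [-96, 284, -160, 0, -1]
    - [-96, 284, -160, 0, -1]

```text
t: 28.58
ee_pos: [442.9, 320.2, 106.5]
orientation: [1.615, 0.893, -1.627]
ft_force: [0.7, 0.2, 0.4]
width: 88.0
```

```bash
cat > sl.py <<'E'
from h import *
import sys
n=sys.argv[1];o=ctrl.get_obs();print(o['t'],o['ee_pos'],o['qpos'].round(2))
im=get_image('wrist');cv2.imwrite(f'pics/w{n}.png',im)
m=(im.max(2)<75).astype(np.uint8);m[245:]=0
k,l,s,c=cv2.connectedComponentsWithStats(m)
for i in range(1,k):
    if s[i,4]>300:
        x,y,w,h,a=s[i]; u=x+w/2; r=w/2
        print(s[i],'mid-bottom',onz('wrist',u,y+h-r*0.975,50,o))
cv2.imwrite(f'pics/w{n}d.png',cv2.convertScaleAbs(im,alpha=2.5))
E
python3 sl.py 22
```

```text
28.575 [442.93324395 320.16005832 106.48165682] [0.6  0.48 1.88 0.02 0.79 1.16]
[ 575    4   65   58 1556] mid-bottom [782.41701389 323.47322404  50.        ]
[  0   9  39  84 593] mid-bottom [255.34711373 619.28808414  50.        ]
[ 478  116   62   48 2392] mid-bottom [603.02852735 296.0003347   50.        ]
[ 294  175   53   62 2501] mid-bottom [443.60127297 324.05302579  50.        ]
[215 227  30  18 376] mid-bottom [375.94009731 348.78799117  50.        ]
[398 227  31  18 389] mid-bottom [495.49298189 272.5651303   50.        ]
```

View pics/w22.png

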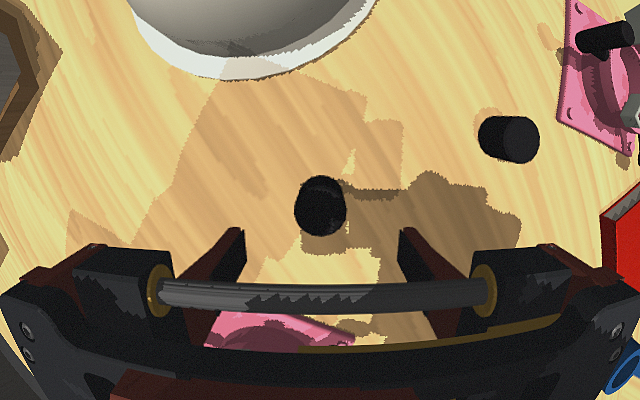

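move_arm:
  rows:
    - [0.8, 3.3, -30, 0, -1]
    - [0.8, 3.3, -60, 0, -1]
    - [0.8, 3.3, -81, 0, -1]
    - [0.8, 3.3, -81, 0, -1]
    - [0.8, 3.3, -81, 0, 1]
    - [0.8, 3.3, -81, 0, 1]
    - [0.8, 3.3, -81, 0, 1]
    - [0.8, 3.3, -81, 0, 1]
    - [0.8, 3.3, -81, 0, 1]
    - [0.8, 3.3, -81, 0, 1]
    - [0.8, 3.3, -81, 0, 1]

```text
t: 30.0
ee_pos: [444.7, 324.0, 26.8]
orientation: [1.618, 0.893, -1.625]
ft_force: [0.1, 0.5, 2.0]
width: 39.1
```

move_arm:
  rows:
    - [0, 0, 60, 0, 1]
    - [0, 0, 120, 0, 1]
    - [0, 0, 180, 0, 1]
    - [0, 0, 220, 0, 1]
    - [16, -50, 220, 0, 1]
    - [34, -104, 220, 0, 1]
    - [52, -158, 220, 0, 1]
    - [70, -212, 220, 0, 1]
    - [86, -260, 220, 0, 1]
    - [95.3, -287.3, 220, 0, 1]
    - [95.3, -287.3, 220, 0, 1]
    - [95.3, -287.3, 220, 0, 1]

```text
t: 31.5
ee_pos: [539.6, 37.1, 246.5]
orientation: [1.618, 0.893, -1.625]
ft_force: [-0.4, 0.0, -0.7]
width: 39.5
```

```bash
python3 v.py 23
```

```text
31.5 [539.55416509  37.11420486 246.53089838] 39.45369476222469 [-0.41419878  0.04496255 -0.67967989]
```

View pics/s23.png

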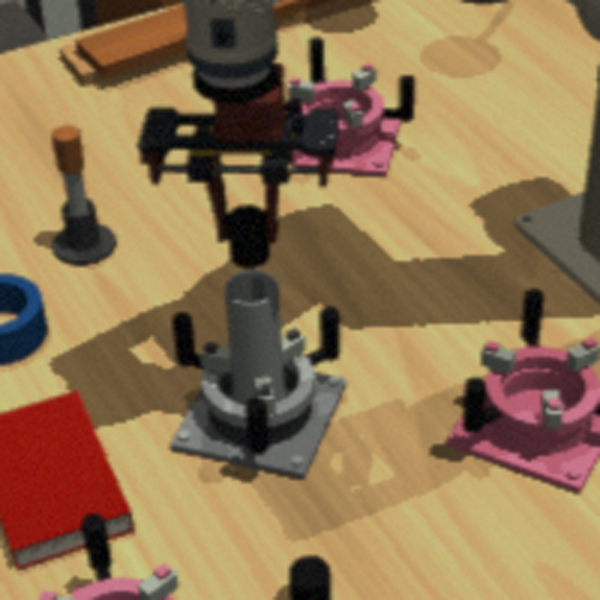

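View pics/w23.png

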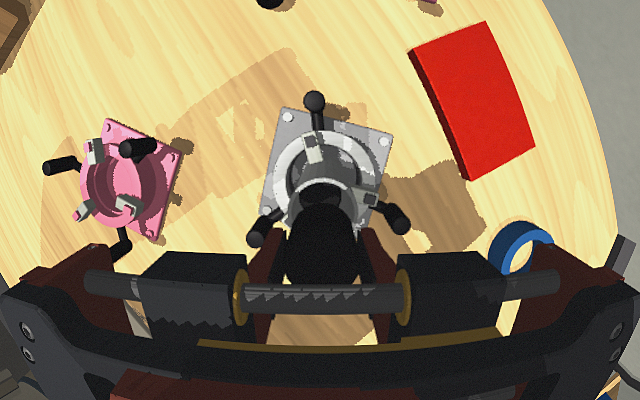

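move_arm:
  rows:
    - [0.2, -0.4, -20, 0, 1]
    - [0.2, -0.4, -34, 0, 1]
    - [0.2, -0.4, -42, 0, 1]
    - [0.2, -0.4, -48, 0, 1]
    - [0.2, -0.4, -54, 0, 1]
    - [0.2, -0.4, -58, 0, 1]
    - [0.2, -0.4, -60, 0, 1]
    - [0.2, -0.4, -60, 0, 1]

```text
t: 32.6
ee_pos: [539.9, 37.2, 186.7]
orientation: [1.617, 0.894, -1.624]
ft_force: [0.8, 0.9, -0.2]
width: 39.2
```

move_arm:
  rows:
    - [0, 0, 0, 0, -0.05]
    - [0, 0, 0, 0, -0.05]
    - [0, 0, 6, 0, -0.05]
    - [0, 0, 6, 0, -0.05]
    - [0, 0, 6, 0, 1]
    - [0, 0, 6, 0, 1]
    - [0, 0, 6, 0, 1]
    - [0, 0, 2, 0, 1]
    - [0, 0, -2, 0, 1]
    - [0, 0, -2.5, 0, 1]
    - [0, 0, -2.5, 0, 1]

```text
t: 33.98
ee_pos: [539.9, 37.3, 184.1]
orientation: [1.617, 0.894, -1.624]
ft_force: [0.4, 0.4, -0.6]
width: 0.5
```

```bash
python3 v.py 24
```

```text
33.975 [539.90205028  37.26913752 184.0870597 ] 0.52359461775599 [ 0.42833381  0.3826812  -0.63450303]
```

View pics/s24.png

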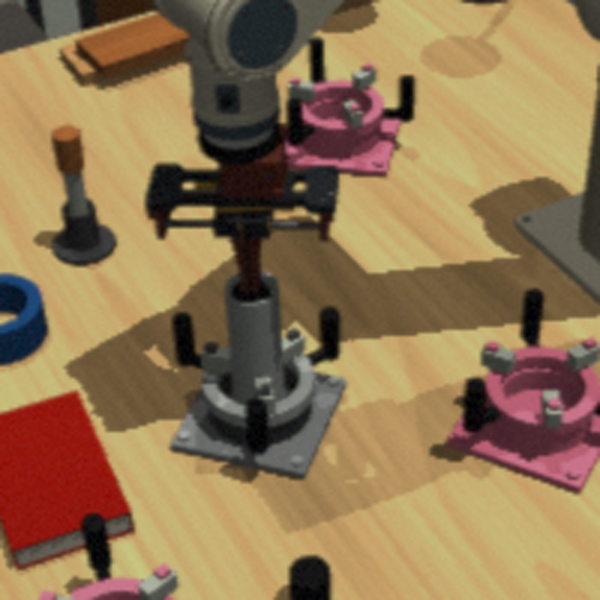

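The fingers closed on nothing, so I'll look for the slug.

move_arm:
  rows:
    - [0, 0, 30, 0, 1]
    - [0, 0, 80, 0, 1]
    - [-10, -15, 110, 0, 0]
    - [-20, -35, 110, 0, 0]
    - [-20, -35, 110, 0, 0]

```text
t: 34.7
ee_pos: [519.7, 1.6, 294.9]
orientation: [1.619, 0.892, -1.624]
ft_force: [0.9, 0.3, -0.0]
width: 27.3
```

```bash
python3 v.py 25; python3 - <<'E'
from h import *
im=cv2.imread('pics/w25.png');cv2.imwrite('pics/w25c.png',cv2.resize(cv2.convertScaleAbs(im[80:240,230:420],alpha=2),None,fx=4,fy=4))
cv2.imwrite('pics/top25.png',get_image('top'))
E
```

```text
34.7 [519.65935138   1.56939175 294.86420423] 27.26645212964373 [ 0.90884438  0.2637876  -0.02847126]
```

View pics/w25c.png

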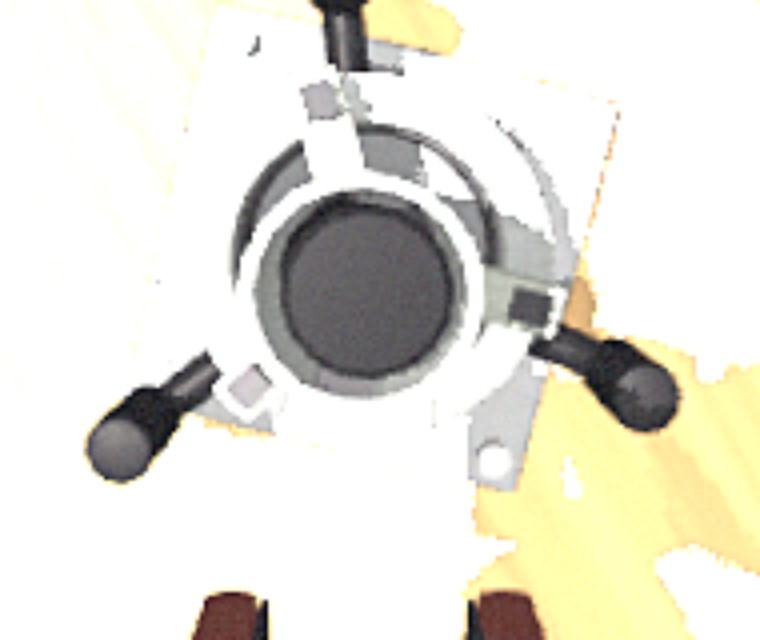

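View pics/top25.png

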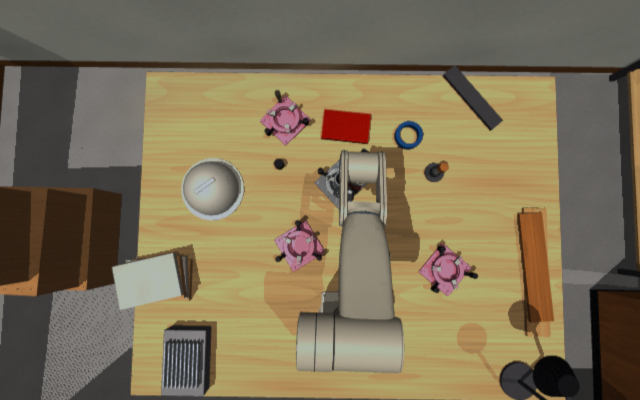

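Slug 2 is already inside the tube, with its top just below the mouth. One slug remains on the bench, at top pixel (279,164). I'll push the pair down with the shut fingers.

move_arm:
  rows:
    - [20.3, 35, 0, 0, 1]
    - [20.3, 35, 0, 0, 1]
    - [20.3, 35, -50, 0, 1]
    - [20.3, 35, -95, 0, 1]
    - [20.3, 35, -110, 0, 1]
    - [20.3, 35, -116, 0, 1]
    - [20.3, 35, -122, 0, 1]
    - [20.3, 35, -122, 0, 1]

```text
t: 35.85
ee_pos: [541.1, 37.6, 172.9]
orientation: [1.619, 0.893, -1.623]
ft_force: [-0.3, -0.3, 0.2]
width: 0.4
```

move_arm:
  rows:
    - [-1, -0.5, -4, 0, 1]
    - [-1, -0.5, -8, 0, 1]
    - [-1, -0.5, -12, 0, 1]

```text
t: 36.22
ee_pos: [541.2, 37.3, 161.8]
orientation: [1.621, 0.892, -1.62]
ft_force: [0.0, -0.5, 5.8]
width: 0.4
```

move_arm:
  rows:
    - [0, 0, -4, 0, 1]
    - [0, 0, -8, 0, 1]
    - [0, 0, -12, 0, 1]

```text
t: 36.6
ee_pos: [541.9, 37.4, 150.6]
orientation: [1.623, 0.891, -1.618]
ft_force: [-1.8, 0.4, 4.9]
width: 0.7
```

move_arm:
  rows:
    - [0, 0, -4, 0, 1]
    - [0, 0, -8, 0, 1]
    - [0, 0, -12, 0, 1]

```text
t: 36.98
ee_pos: [542.1, 37.6, 139.3]
orientation: [1.624, 0.891, -1.617]
ft_force: [-1.9, 0.4, 5.3]
width: 0.5
```

move_arm:
  rows:
    - [-2, -0.6, -4, 0, 1]
    - [-2, -0.6, -7, 0, 1]
    - [-2, -0.6, 30, 0, 1]
    - [-2, -0.6, 80, 0, 1]
    - [-2, -0.6, 120, 0, -1]
    - [-2, -0.6, 120, 0, -1]

```text
t: 37.72
ee_pos: [542.2, 37.2, 262.8]
orientation: [1.629, 0.888, -1.61]
ft_force: [-0.2, 0.2, 0.8]
width: 17.1
```

```bash
python3 v.py 26; python3 - <<'E'
from h import *
im=cv2.imread('pics/w26.png');cv2.imwrite('pics/w26c.png',cv2.resize(cv2.convertScaleAbs(im[0:280,200:480],alpha=1.5),None,fx=2,fy=2))
o=ctrl.get_obs();print(proj('wrist',[613,281,50],o))
E
```

```text
37.725 [542.24498583  37.15843987 262.83734347] 17.0844090446114 [-0.21292027  0.20211488  0.77282665]
[265.15143752 -10.49030647]
```

View pics/w26c.png

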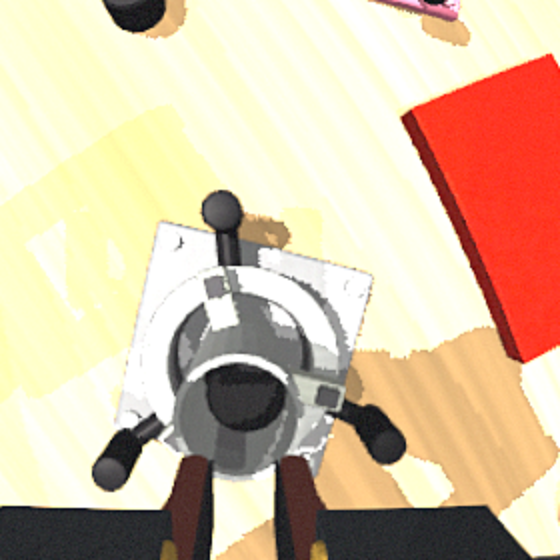

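move_arm:
  rows:
    - [14, 48, 0, 0, -1]
    - [30, 100, 0, 0, -1]
    - [45, 155, 0, 0, -1]
    - [60, 205, -20, 0, -1]
    - [70.5, 244, -70, 0, -1]
    - [70.5, 244, -125, 0, -1]
    - [70.5, 244, -155, 0, -1]
    - [70.5, 244, -155, 0, -1]
    - [70.5, 244, -155, 0, -1]

```text
t: 38.95
ee_pos: [610.8, 281.1, 104.6]
orientation: [1.625, 0.891, -1.616]
ft_force: [-0.1, 0.0, 0.3]
width: 88.0
```

```bash
python3 sl.py 27
```

```text
38.95 [610.78870972 281.10020845 104.6323935 ] [0.41 0.63 1.59 0.01 0.92 0.98]
[ 560   22   65   45 1588] mid-bottom [922.31944489 288.24333747  50.        ]
[ 417   45   63   52 2208] mid-bottom [750.39364678 326.52635623  50.        ]
[ 297  175   53   61 2527] mid-bottom [614.5868401  285.07023999  50.        ]
[ 534  181   61   64 1823] mid-bottom [799.53370888 157.70470642  50.        ]
[215 227  30  18 376] mid-bottom [545.52280236 310.21043763  50.        ]
[399 227  30  18 382] mid-bottom [663.98678986 233.82519603  50.        ]
```

View pics/w27.png

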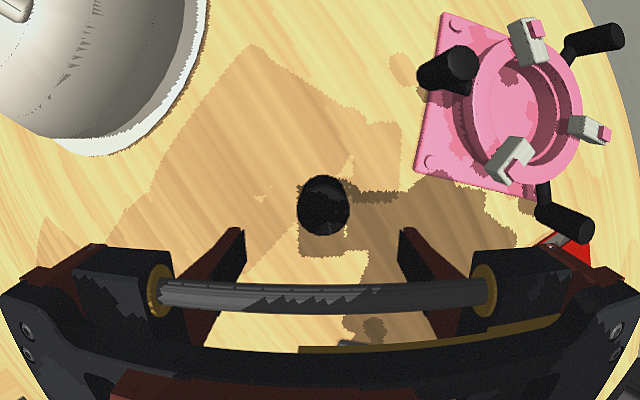

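move_arm:
  rows:
    - [3.4, 3.4, -30, 0, -1]
    - [3.4, 3.4, -60, 0, -1]
    - [3.4, 3.4, -79, 0, -1]
    - [3.4, 3.4, -79, 0, -1]
    - [3.4, 3.4, -79, 0, 1]
    - [3.4, 3.4, -79, 0, 1]
    - [3.4, 3.4, -79, 0, 1]
    - [3.4, 3.4, -79, 0, 1]
    - [3.4, 3.4, -79, 0, 1]
    - [3.4, 3.4, -79, 0, 1]
    - [3.4, 3.4, -79, 0, 1]

```text
t: 40.38
ee_pos: [614.7, 284.7, 26.6]
orientation: [1.626, 0.891, -1.615]
ft_force: [-0.4, -0.4, 1.2]
width: 39.2
```

move_arm:
  rows:
    - [0, 0, 60, 0, 1]
    - [0, 0, 120, 0, 1]
    - [0, 0, 180, 0, 1]
    - [0, 0, 220, 0, 1]
    - [-15, -50, 220, 0, 1]
    - [-30, -100, 220, 0, 1]
    - [-46, -152, 220, 0, 1]
    - [-60, -200, 220, 0, 1]
    - [-72, -238, 220, 0, 1]
    - [-74.7, -247.9, 220, 0, 1]
    - [-74.7, -247.9, 220, 0, 1]
    - [-74.7, -247.9, 220, 0, 1]

```text
t: 41.88
ee_pos: [540.5, 37.8, 246.5]
orientation: [1.626, 0.891, -1.614]
ft_force: [0.2, -0.1, -1.6]
width: 39.3
```

```bash
python3 v.py 28
```

```text
41.875 [540.47853002  37.76948311 246.54164884] 39.34297007061026 [ 0.24533954 -0.10709883 -1.59952003]
```

View pics/s28.png

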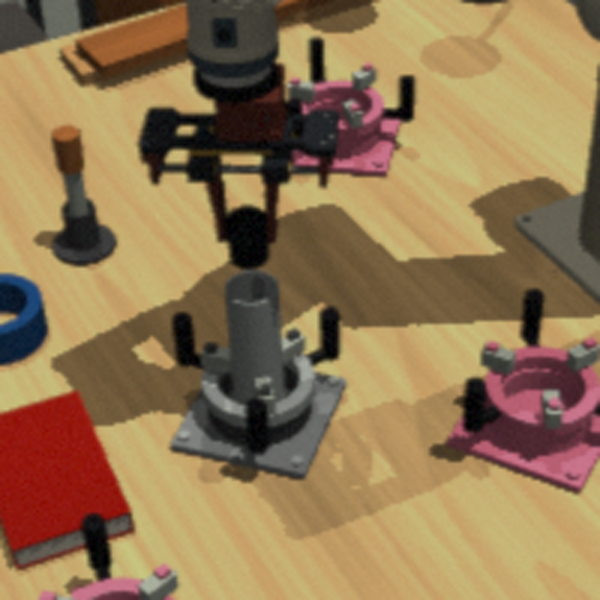

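move_arm:
  rows:
    - [-0.5, -0.9, -20, 0, 1]
    - [-0.5, -0.9, -34, 0, 1]
    - [-0.5, -0.9, -42, 0, 1]
    - [-0.5, -0.9, -48, 0, 1]
    - [-0.5, -0.9, -54, 0, 1]
    - [-0.5, -0.9, -58, 0, 1]
    - [-0.5, -0.9, -60, 0, 1]
    - [-0.5, -0.9, -60, 0, 1]

```text
t: 42.98
ee_pos: [540.0, 36.9, 186.5]
orientation: [1.625, 0.892, -1.614]
ft_force: [-0.5, -0.5, -1.1]
width: 39.2
```

move_arm:
  rows:
    - [0, 0, 0, 0, -0.05]
    - [0, 0, 0, 0, -0.05]
    - [0, 0, 3, 0, -0.05]
    - [0, 0, 3, 0, -0.05]
    - [0, 0, 3, 0, 1]
    - [0, 0, 3, 0, 1]
    - [0, 0, 3, 0, 1]
    - [0, 0, 3, 0, 1]

```text
t: 43.98
ee_pos: [539.9, 37.0, 189.5]
orientation: [1.625, 0.892, -1.614]
ft_force: [0.6, 0.7, 0.3]
width: 10.2
```

move_arm:
  rows:
    - [0, 0, 40, 0, 0]
    - [0, 0, 80, 0, 0]
    - [-10, -15, 105, 0, 0]
    - [-20, -35, 105, 0, 0]
    - [-20, -35, 105, 0, 0]

```text
t: 44.6
ee_pos: [519.5, 1.2, 294.8]
orientation: [1.627, 0.89, -1.614]
ft_force: [0.1, 0.4, 0.1]
width: 43.9
```

```bash
python3 v.py 29; python3 - <<'E'
from h import *
im=cv2.imread('pics/w29.png');cv2.imwrite('pics/w29c.png',cv2.resize(cv2.convertScaleAbs(im[80:240,230:420],alpha=2),None,fx=4,fy=4))
E
```

```text
44.6 [519.53711211   1.24659882 294.82832436] 43.93570110327091 [0.09596817 0.37382054 0.08317828]
```

View pics/w29c.png

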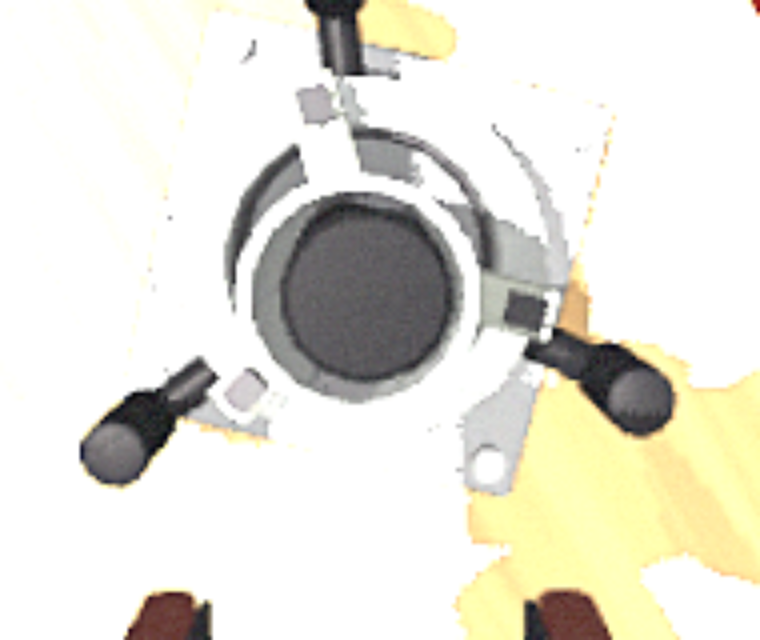

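View pics/s29.png

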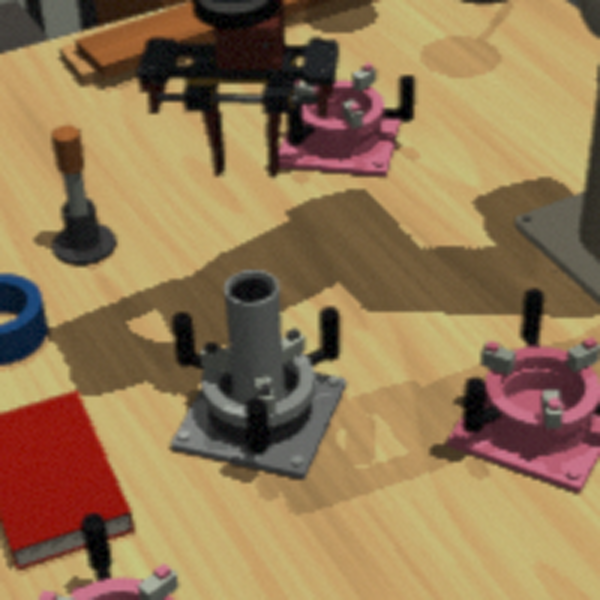

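All three slugs are inside the tube, top disc visible at zoom (367,290). Now the rod.

move_arm:
  rows:
    - [10, -50, 0, 0, -1]
    - [22, -105, 0, 0, -1]
    - [34, -160, 0, 0, -1]
    - [46, -215, 0, 0, -1]
    - [58, -270, 0, 0, -1]
    - [68, -320, -30, 0, -1]
    - [72, -341, -70, 0, -1]
    - [72, -341, -75, 0, -1]
    - [72, -341, -75, 0, -1]

```text
t: 45.82
ee_pos: [592.3, -337.7, 219.2]
orientation: [1.626, 0.893, -1.614]
ft_force: [-0.3, -0.1, 1.3]
width: 87.5
```

```bash
python3 - <<'E'
from h import *
o=ctrl.get_obs();print(o['t'],o['ee_pos'],o['qpos'].round(2))
im=get_image('wrist');cv2.imwrite('pics/w30.png',im)
hsv=cv2.cvtColor(im,cv2.COLOR_BGR2HSV)
m=((hsv[...,0]<15)&(hsv[...,1]>130)&(hsv[...,2]>150)).astype(np.uint8);m[280:]=0
k,l,s,c=cv2.connectedComponentsWithStats(m)
for i in range(1,k):
    if s[i,4]>200: print(s[i],c[i],onz('wrist',*c[i],168,o))
E
```

```text
45.825 [ 592.32033355 -337.74619342  219.19173961] [-0.54  0.51  1.49  0.01  1.14  0.03]
```

View pics/w30.png

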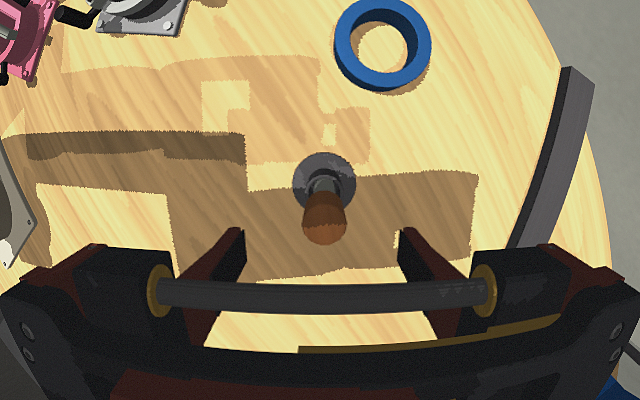

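The rod sits between the fingers: grip top disc near (324.5,222), stand foot near (324,184).

```bash
python3 - <<'E'
from h import *
o=ctrl.get_obs();print(o['ee_pos'])
im=cv2.imread('pics/w30.png');cv2.imwrite('pics/w30c.png',cv2.resize(cv2.convertScaleAbs(im[140:260,270:380],alpha=1.6),None,fx=6,fy=6,interpolation=cv2.INTER_CUBIC)[:590])
print(onz('wrist',324.5,222,168,o),onz('wrist',324,184,4,o),onz('wrist',324.5,245,168,o))
print(proj('wrist',[593,-339.5,168],o),proj('wrist',[593,-339.5,8],o))
E
```

```text
[ 592.79491727 -337.84885573  220.33434929]
[ 592.82454323 -341.21489139  168.        ] [ 591.65150146 -343.69134066    4.        ] [ 583.07987575 -356.42828073  168.        ]
[323.43095166 219.98798986] [323.09478558 181.20332856]
```

View pics/w30c.png

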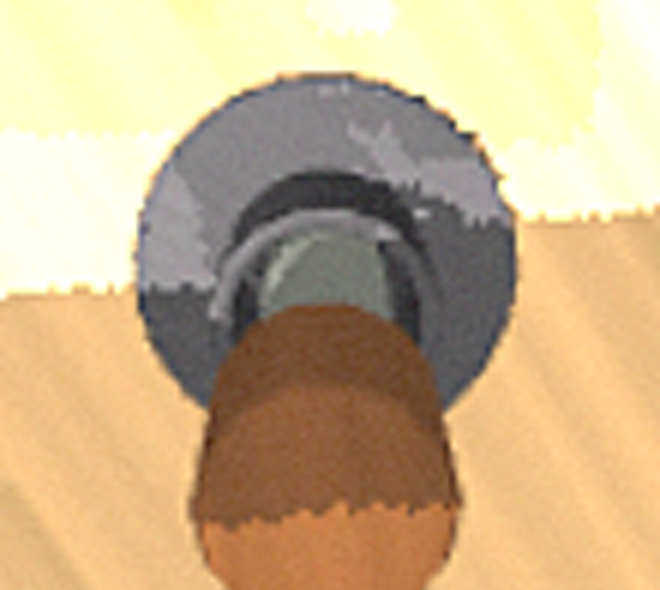

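move_arm:
  rows:
    - [0, -3, -30, 0, -1]
    - [0, -3, -60, 0, -1]
    - [0, -3, -88, 0, -1]
    - [0, -3, -88, 0, -1]
    - [0, -3, -88, 0, 1]
    - [0, -3, -88, 0, 1]
    - [0, -3, -88, 0, 1]
    - [0, -3, -88, 0, 1]
    - [0, -3, -88, 0, 1]
    - [0, -3, -88, 0, 1]
    - [0, -3, -88, 0, 1]
    - [0, -3, -88, 0, 1]

```text
t: 47.38
ee_pos: [592.8, -340.8, 132.3]
orientation: [1.626, 0.892, -1.613]
ft_force: [0.1, -0.3, 1.0]
width: 33.7
```

```bash
python3 v.py 31
```

```text
47.375 [ 592.78102381 -340.84884602  132.33088769] 33.66622451278244 [ 0.11820622 -0.27191028  1.02672434]
```

View pics/w31.png

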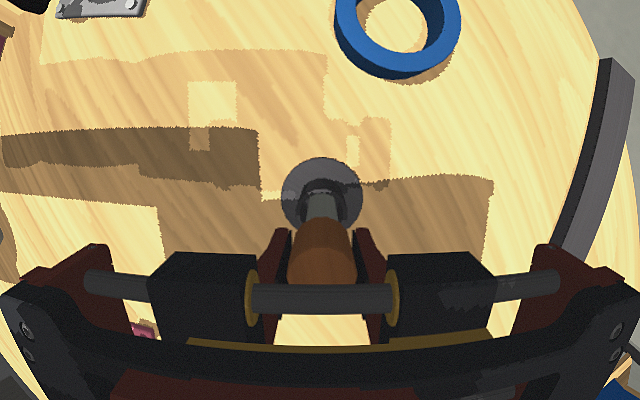

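View pics/s31.png

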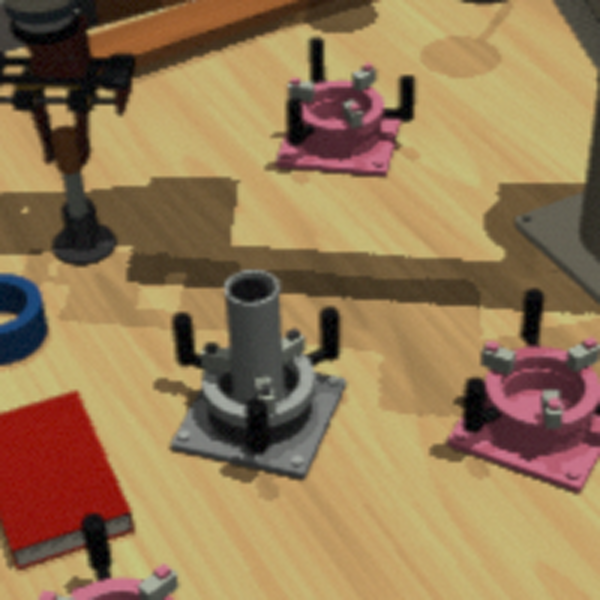

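move_arm:
  rows:
    - [0, 0, 50, 0, 1]
    - [0, 0, 110, 0, 1]
    - [0, 0, 170, 0, 1]
    - [0, 0, 205, 0, 1]
    - [-7, 50, 205, 0, 1]
    - [-15, 105, 205, 0, 1]
    - [-22, 160, 205, 0, 1]
    - [-30, 215, 205, 0, 1]
    - [-38, 270, 205, 0, 1]
    - [-46, 325, 205, 0, 1]
    - [-51, 365, 205, 0, 1]
    - [-52.8, 377.6, 205, 0, 1]

```text
t: 48.98
ee_pos: [539.3, 38.7, 337.1]
orientation: [1.623, 0.894, -1.611]
ft_force: [0.5, -0.9, -1.9]
width: 33.5
```

move_arm:
  rows:
    - [0, 0, 0, 0, 1]
    - [0, 0, 0, 0, 1]

```text
t: 49.22
ee_pos: [539.3, 37.8, 336.8]
orientation: [1.623, 0.893, -1.612]
ft_force: [-0.7, 0.1, -2.8]
width: 33.6
```

```bash
python3 v.py 32
```

```text
49.225 [539.31461644  37.76288231 336.84447901] 33.62459496993113 [-0.65406356  0.11646095 -2.78992121]
```

View pics/w32.png

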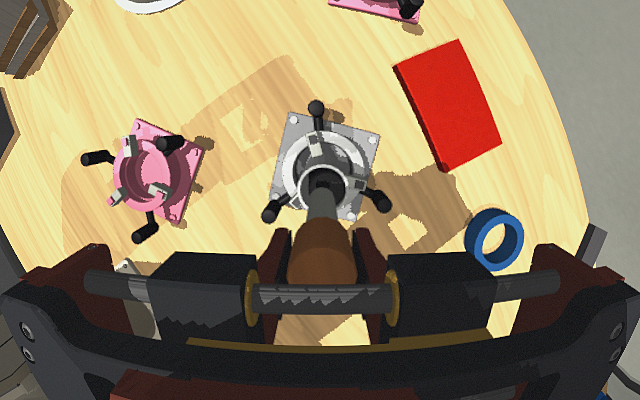

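View pics/s32.png

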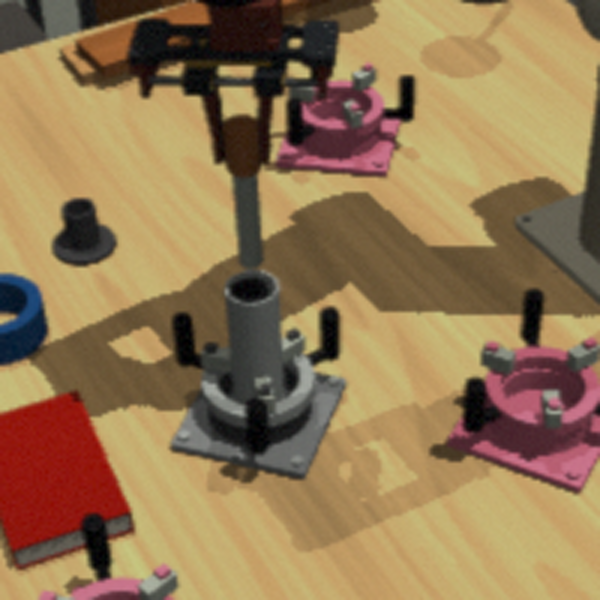

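move_arm:
  rows:
    - [0.6, -0.9, -15, 0, 1]
    - [0.6, -0.9, -28, 0, 1]
    - [0.6, -0.9, -34, 0, 1]
    - [0.6, -0.9, -34, 0, 1]

```text
t: 49.82
ee_pos: [539.8, 36.6, 302.2]
orientation: [1.623, 0.893, -1.614]
ft_force: [-0.8, -0.9, -2.6]
width: 33.8
```

move_arm:
  rows:
    - [0, 0, -4, 0, 1]
    - [0, 0, -8, 0, 1]
    - [0, 0, -8, 0, 1]

```text
t: 50.2
ee_pos: [539.8, 36.6, 294.1]
orientation: [1.623, 0.893, -1.614]
ft_force: [-0.2, -0.8, -1.0]
width: 33.9
```

move_arm:
  rows:
    - [0, 0, -4, 0, 1]
    - [0, 0, -8, 0, 1]
    - [0, 0, -8, 0, 1]

```text
t: 50.58
ee_pos: [543.0, 37.1, 291.5]
orientation: [1.63, 0.889, -1.605]
ft_force: [-3.1, 0.7, 29.7]
width: 33.7
```

move_arm:
  rows:
    - [-3, -0.5, -4, 0, 1]
    - [-3, -0.5, -8, 0, 1]
    - [-3, -0.5, -10, 0, 1]
    - [-3, -0.5, -10, 0, 1]

```text
t: 51.08
ee_pos: [544.2, 37.5, 288.8]
orientation: [1.64, 0.885, -1.593]
ft_force: [-5.4, 2.3, 40.0]
width: 34.2
```

```bash
python3 v.py 33
```

```text
51.075 [544.1827261   37.45602175 288.76687534] 34.15078836060902 [-5.40975608  2.30544111 40.01187815]
```

View pics/w33.png

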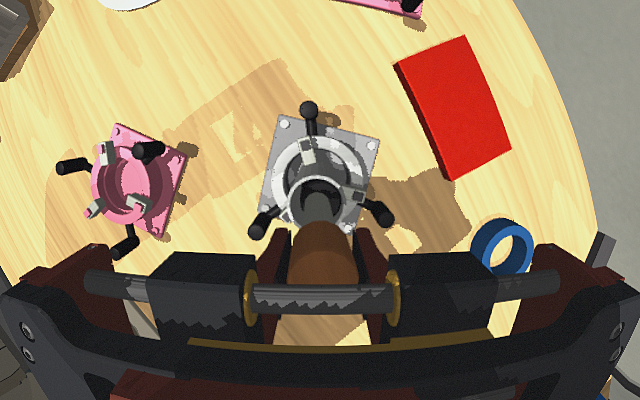

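View pics/s33.png

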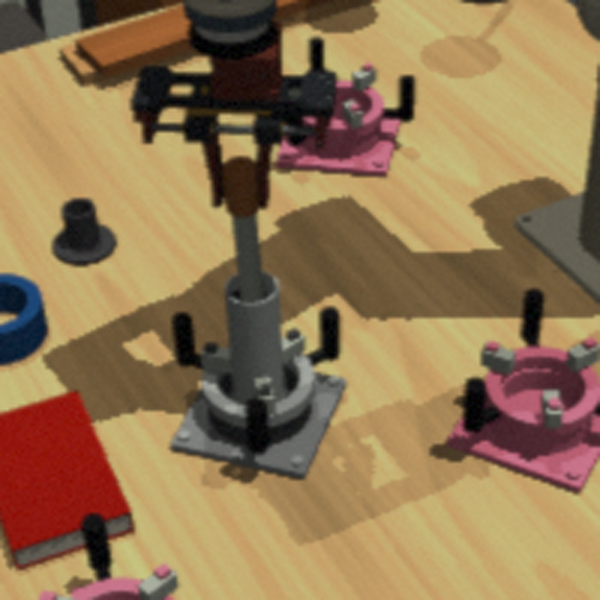

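move_arm:
  rows:
    - [-2, 0, 3, 0, 1]
    - [-4, 0, 15, 0, 1]
    - [-4, 0, 50, 0, 1]
    - [-4, 0, 50, 0, 1]

```text
t: 51.68
ee_pos: [541.2, 37.4, 340.6]
orientation: [1.643, 0.883, -1.589]
ft_force: [-0.1, -0.7, -2.9]
width: 34.0
```

```bash
python3 v.py 34;python3 - <<'E'
from h import *
im=cv2.imread('pics/w34.png');cv2.imwrite('pics/w34c.png',cv2.resize(cv2.convertScaleAbs(im[90:350,220:420],alpha=1.8),None,fx=2.3,fy=2.3))
E
```

```text
51.675 [541.24347275  37.44535641 340.57905094] 34.03662637159855 [-0.10687326 -0.65441996 -2.92204933]
```

View pics/w34c.png

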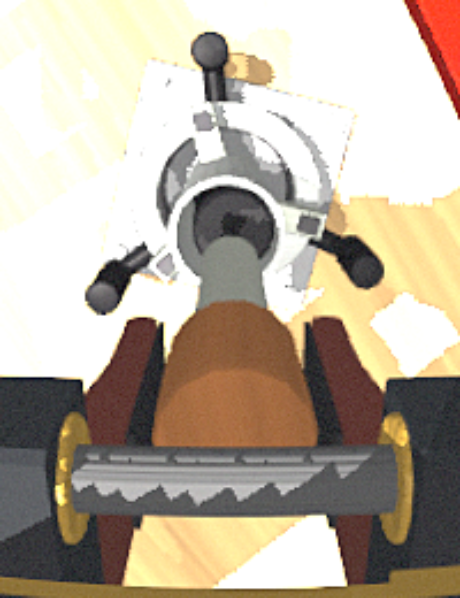

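View pics/s34.png

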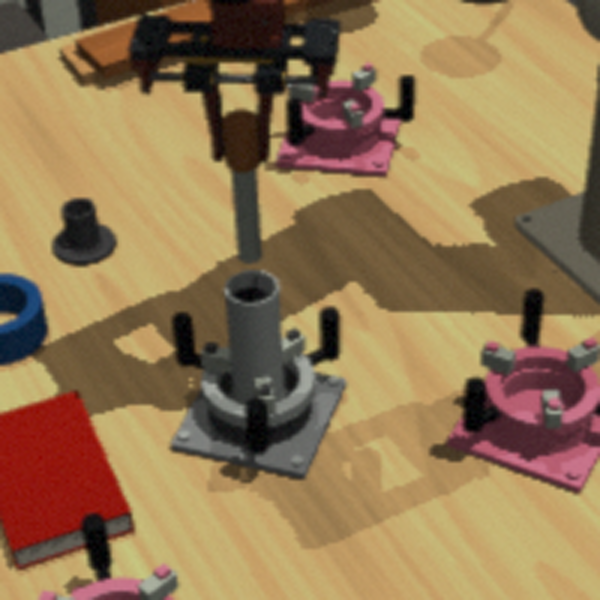

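```bash
python3 - <<'E'
from h import *
o=ctrl.get_obs();print(T_wt(o)[:3,0],o['ee_pos'])
im=cv2.imread('pics/s34.png');
E
```

```text
[ 0.02026003  0.01404251 -0.99969612] [539.59573038  37.40532169 337.71962655]
```

move_arm:
  rows:
    - [-1.2, -0.7, -20, 0, 1]
    - [-1.2, -0.7, -40, 0, 1]
    - [-1.2, -0.7, -46, 0, 1]
    - [-1.2, -0.7, -48, 0, 1]
    - [-1.2, -0.7, -48, 0, 1]

```text
t: 52.4
ee_pos: [538.3, 36.7, 289.6]
orientation: [1.639, 0.886, -1.595]
ft_force: [-0.9, -0.1, 1.0]
width: 33.9
```

move_arm:
  rows:
    - [0, 0, -2, 0, 1]
    - [0, 0, -2, 0, 1]

```text
t: 52.65
ee_pos: [539.2, 36.9, 289.4]
orientation: [1.641, 0.885, -1.592]
ft_force: [-2.6, 0.3, 12.3]
width: 33.9
```

move_arm:
  rows:
    - [0, 0, -2, 0, 1]
    - [0, 0, -2, 0, 1]

```text
t: 52.9
ee_pos: [539.8, 37.2, 289.5]
orientation: [1.643, 0.884, -1.59]
ft_force: [-3.2, 0.9, 13.5]
width: 33.3
```

move_arm:
  rows:
    - [-1, 0, -4, 0, 1]
    - [-1, 0, -6, 0, 1]
    - [-1, 0, -6, 0, 1]

```text
t: 53.28
ee_pos: [541.6, 37.9, 288.9]
orientation: [1.649, 0.882, -1.582]
ft_force: [-5.4, 2.2, 31.8]
width: 33.7
```

move_arm:
  rows:
    - [-1.5, 0, -4, 0, 1]
    - [-1.5, 0, -6, 0, 1]
    - [-1.5, 0, -6, 0, 1]
    - [-1.5, 0, -6, 0, 1]

```text
t: 53.78
ee_pos: [542.9, 38.7, 288.6]
orientation: [1.656, 0.879, -1.574]
ft_force: [-6.4, 2.3, 33.6]
width: 34.4
```

move_arm:
  rows:
    - [-1, 0, 1, 0, 1]
    - [-1, 0, 1, 0, 1]

```text
t: 54.02
ee_pos: [541.9, 38.7, 289.6]
orientation: [1.656, 0.879, -1.574]
ft_force: [0.2, 0.6, -1.9]
width: 33.7
```

move_arm:
  rows:
    - [-1, -1, 15, 0, 1]
    - [-2, -2, 50, 0, 1]
    - [-2, -2, 55, 0, 1]
    - [-2, -2, 55, 0, 1]

```text
t: 54.52
ee_pos: [539.7, 36.6, 344.2]
orientation: [1.656, 0.879, -1.574]
ft_force: [-0.5, -0.1, -2.6]
width: 33.8
```

```bash
python3 v.py 35;python3 - <<'E'
from h import *
o=ctrl.get_obs();print(T_wt(o)[:3,0],o['ee_pos'])
im=cv2.imread('pics/w35.png');cv2.imwrite('pics/w35c.png',cv2.resize(cv2.convertScaleAbs(im[90:350,220:420],alpha=1.8),None,fx=2.3,fy=2.3))
E
```

```text
54.525 [539.74245788  36.60368713 344.23265066] 33.822073793193084 [-0.47984931 -0.07822327 -2.61793575]
[ 0.0388127   0.01853629 -0.99907456] [539.16826584  36.63328671 343.22127484]
```

View pics/w35c.png

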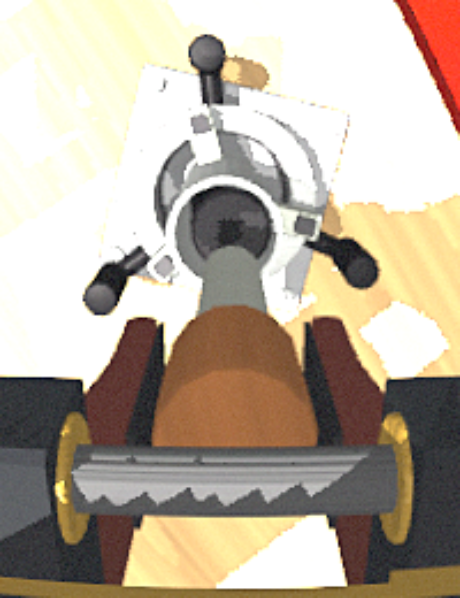

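View pics/s35.png

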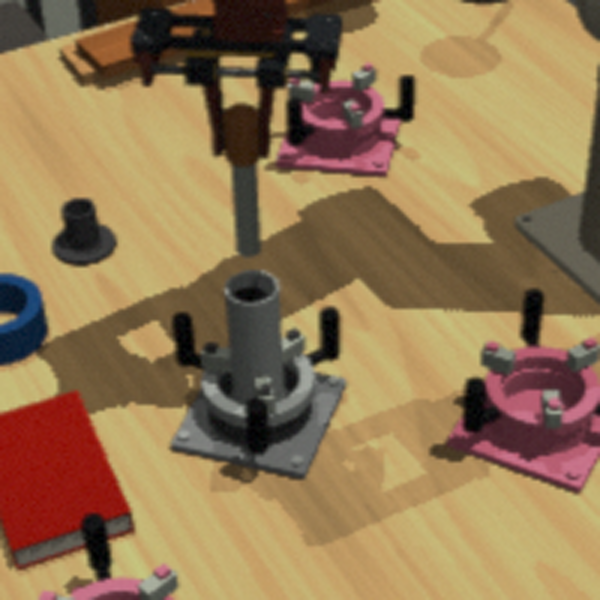

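```bash
python3 - <<'E'
from h import *
for n in (32,35):
    im=cv2.imread(f'pics/s{n}.png');cv2.imwrite(f'pics/c{n}.png',cv2.resize(im[90:290,200:300],None,fx=3,fy=3))
a=cv2.imread('pics/c32.png');b=cv2.imread('pics/c35.png');cv2.imwrite('pics/c.png',np.hstack([a,b]))
E
```

```text
(no output)
```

View pics/c.png

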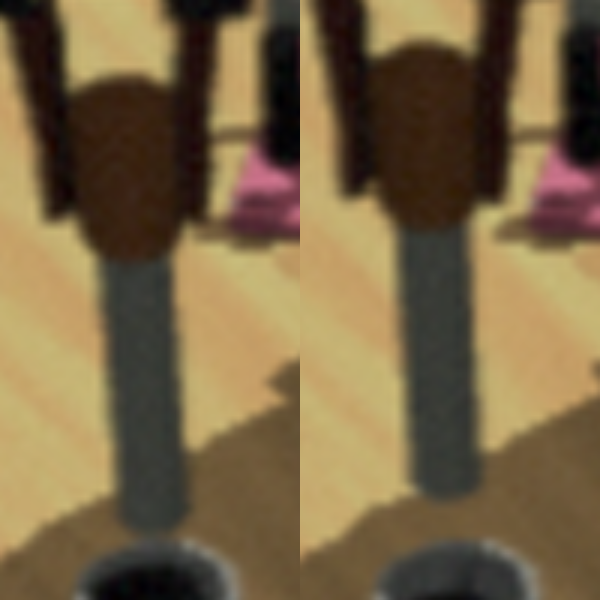

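move_arm:
  rows:
    - [7, -50, 0, 0, 1]
    - [15, -105, 0, 0, 1]
    - [22, -160, 0, 0, 1]
    - [30, -215, 0, 0, 1]
    - [38, -270, 0, 0, 1]
    - [45, -325, 0, 0, 1]
    - [50, -365, 0, 0, 1]
    - [51, -378, 0, 0, 1]
    - [51, -378, -50, 0, 1]
    - [51, -378, -100, 0, 1]
    - [51, -378, -140, 0, 1]
    - [51, -378, -140, 0, 1]

```text
t: 56.12
ee_pos: [587.8, -338.9, 199.0]
orientation: [1.653, 0.889, -1.581]
ft_force: [0.2, -0.0, -1.6]
width: 33.4
```

```bash
python3 - <<'E'
from h import *
o=ctrl.get_obs();print(o['t'],o['ee_pos'],T_wt(o)[:3,0])
im=get_image('wrist');cv2.imwrite('pics/w36.png',im)
cv2.imwrite('pics/w36c.png',cv2.resize(cv2.convertScaleAbs(im[120:300,240:400],alpha=1.5),None,fx=3.3,fy=3.3))
im=get_image('scene');a=cv2.resize(im[90:190,195:275],None,fx=5,fy=5,interpolation=cv2.INTER_CUBIC)
im=get_image('top');b=cv2.resize(im[140:200,400:460],None,fx=6,fy=6,interpolation=cv2.INTER_CUBIC)
c=np.zeros((500,760,3),np.uint8);c[:500,:400]=a;c[:360,400:]=b;cv2.imwrite('pics/c36.png',c)
E
```

```text
56.125 [ 587.78996155 -338.88965542  198.95156635] [ 0.03145897  0.02341876 -0.99923065]
```

View pics/w36c.png

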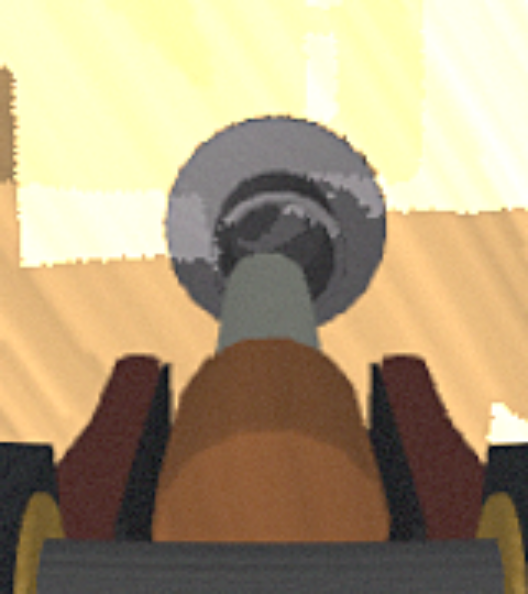

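View pics/c36.png

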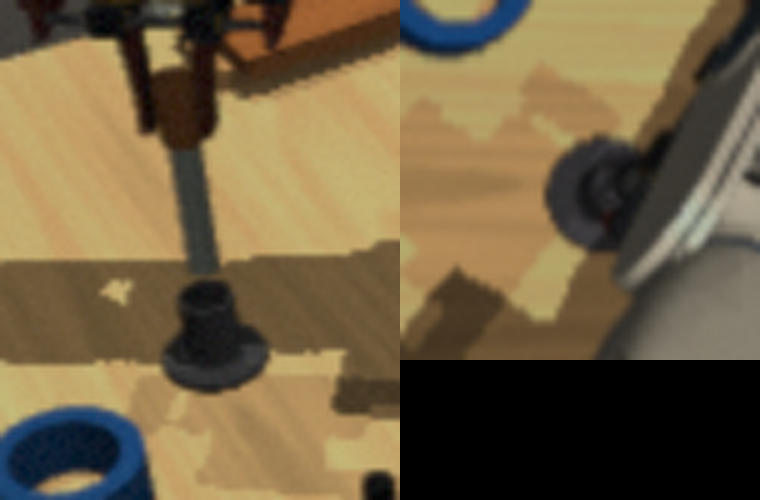

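```bash
python3 - <<'E'
from h import *
o=ctrl.get_obs();d=-T_wt(o)[:3,2];d[2]=0;d/=np.linalg.norm(d);print(d,o['ee_pos'])
W=lambda x,y:(240+(x-1.2)/3.3,120+(y-1.2)/3.3)
t=onz('wrist',*W(267,253),77.6,o);print('tip',t-12*d)
for y in (190,193): print('cup',onz('wrist',*W(277,y),60,o)-21*d)
f=onz('wrist',*W(276,116),5,o);print('foot',f-40*d)
S=lambda x,y:(195+(x-2)/5,90+(y-2)/5)
print('scene tip',onz('scene',*S(204,267),77.6),'cup',onz('scene',*S(207,293),60))
E
```

```text
[0.53993883 0.84170426 0.        ] [ 591.29460001 -341.45501885  205.112943  ]
tip [ 588.06569691 -350.70292563   77.6       ]
cup [ 594.83416759 -346.63792843   60.        ]
cup [ 594.33305501 -347.41797752   60.        ]
foot [ 596.10544489 -347.3670759     5.        ]
scene tip [ 584.19155524 -349.84424902   77.6       ] cup [ 587.34439394 -342.58079415   60.        ]
```

```bash
cat > st.py <<'E'
from h import *
o=ctrl.get_obs();print(o['t'],o['ee_pos'],T_wt(o)[:3,0])
im=get_image('wrist');o2=ctrl.get_obs();print(o2['ee_pos'])
cv2.imwrite('pics/w37c.png',cv2.resize(cv2.convertScaleAbs(im[120:300,240:400],alpha=1.5),None,fx=3.3,fy=3.3))
im=get_image('scene');cv2.imwrite('pics/c37.png',cv2.resize(im[90:190,195:275],None,fx=5,fy=5,interpolation=cv2.INTER_CUBIC))
E
python3 st.py
```

```text
56.275 [ 591.29460001 -341.45501885  205.112943  ] [ 0.04106342  0.01734174 -0.99900604]
[ 591.49523462 -341.74230002  205.64004177]
```

View pics/w37c.png

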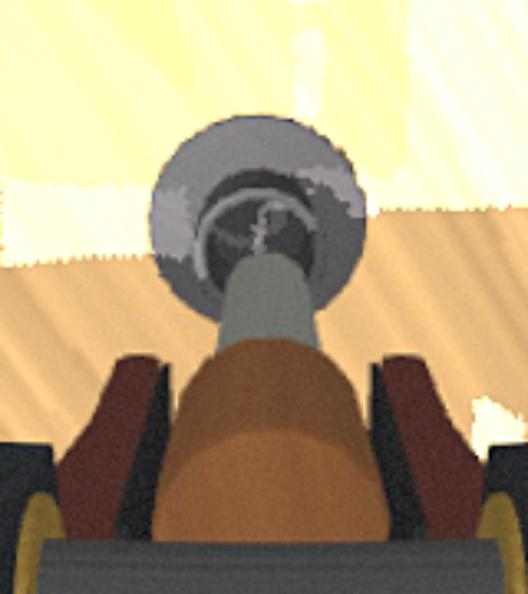

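View pics/c37.png

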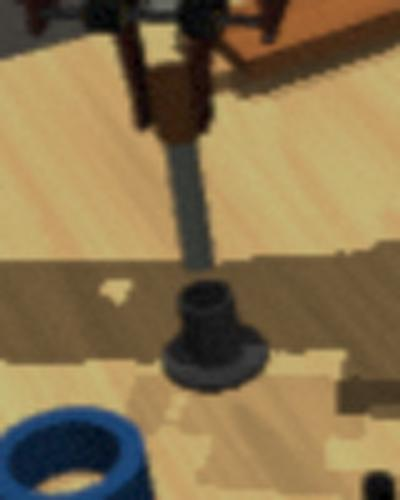

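```bash
python3 - <<'E'
from h import *
o=ctrl.get_obs();d=-T_wt(o)[:3,2];d[2]=0;d/=np.linalg.norm(d);print(d,o['ee_pos'])
W=lambda x,y:(240+(x-1.2)/3.3,120+(y-1.2)/3.3)
zt=o['ee_pos'][2]-121.3
t=onz('wrist',*W(267,252),zt,o);print('tip',t-12*d)
for y in (188,191): print('cup',onz('wrist',*W(257,y),60,o)-21*d)
f=onz('wrist',*W(259,114),5,o);print('foot',f-40*d)
S=lambda x,y:(195+(x-2)/5,90+(y-2)/5)
print('scene tip',onz('scene',*S(199,262),zt),'cup',onz('scene',*S(207,293),60))
# wrist check of same method: where tip would be if aligned with tool
print('axis tip',o['ee_pos']+121.3*T_wt(o)[:3,0])
E
```

```text
[0.54001276 0.84165683 0.        ] [ 591.4372646  -341.78618851  205.70565875]
tip [ 589.04674925 -349.74687405   84.40565875]
cup [ 590.29445851 -343.30147519   60.        ]
cup [ 589.79031077 -344.08054677   60.        ]
foot [ 591.74010687 -343.99210377    5.        ]
scene tip [ 587.76829275 -348.09642488   84.40565875] cup [ 587.34439394 -342.58079415   60.        ]
axis tip [ 596.54048339 -339.77270027   84.52978235]
```

move_arm:
  rows:
    - [0.5, 5.8, 0, 0, 1]
    - [0.5, 5.8, -10, 0, 1]
    - [0.5, 5.8, -20, 0, 1]
    - [0.5, 5.8, -30, 0, 1]
    - [0.5, 5.8, -32, 0, 1]
    - [0.5, 5.8, -32, 0, 1]

```text
t: 57.12
ee_pos: [591.8, -336.1, 173.3]
orientation: [1.655, 0.877, -1.573]
ft_force: [0.2, -0.1, -1.8]
width: 33.9
```

```bash
python3 st.py
```

```text
57.125 [ 591.81928623 -336.05453517  173.27444575] [ 0.04158357  0.0169226  -0.99899171]
[ 592.01600695 -336.13297775  173.66408792]
```

View pics/w37c.png

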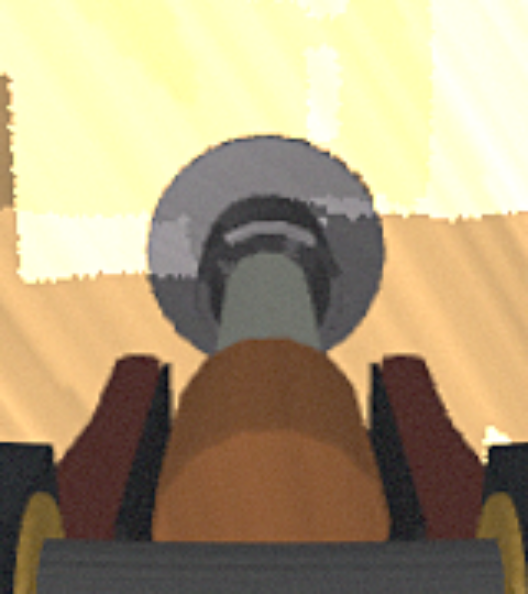

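View pics/c37.png

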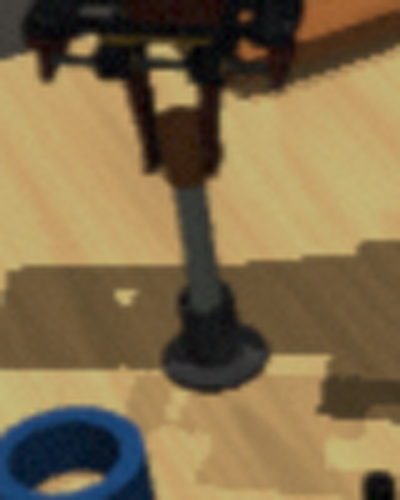

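The tip is inside the cup, so I'll continue down.

move_arm:
  rows:
    - [0, 0, -10, 0, 1]
    - [0, 0, -20, 0, 1]
    - [0, 0, -30, 0, 1]
    - [0, 0, -38, 0, 1]
    - [0, 0, -38, 0, 1]

```text
t: 57.85
ee_pos: [591.6, -335.9, 134.9]
orientation: [1.655, 0.878, -1.574]
ft_force: [-0.1, 0.9, -2.4]
width: 34.0
```

move_arm:
  rows:
    - [0, 0, -3, 0, 1]
    - [0, 0, -5, 0, 1]
    - [0, 0, -5, 0, 1]

```text
t: 58.22
ee_pos: [591.6, -335.9, 129.8]
orientation: [1.655, 0.878, -1.574]
ft_force: [0.0, -0.4, -2.7]
width: 33.6
```

move_arm:
  rows:
    - [0, 0, -1, 0, 1]
    - [0, 0, -2, 0, 1]
    - [0, 0, -2, 0, 1]

```text
t: 58.6
ee_pos: [592.0, -336.1, 129.1]
orientation: [1.655, 0.877, -1.573]
ft_force: [-2.8, 1.4, 5.7]
width: 33.6
```

Floor contact is at TCP 129.2, so the rod slipped 3 mm up in the grip. That puts the tip at 168 mm during the press, exactly the bottomed height. Releasing.

move_arm:
  rows:
    - [0, 0, 0.5, 0, 0]
    - [0, 0, 0.5, 0, -0.5]
    - [0, 0, 0.5, 0, -1]
    - [0, 0, 0.5, 0, -1]
    - [0, 0, 0.5, 0, -1]
    - [0, 0, 0.5, 0, -1]
    - [0, 0, 40, 0, -1]
    - [0, 0, 100, 0, -1]
    - [0, 0, 150, 0, -1]
    - [0, 0, 150, 0, -1]

```text
t: 59.85
ee_pos: [594.2, -337.4, 284.5]
orientation: [1.657, 0.868, -1.566]
ft_force: [-0.1, -0.2, -0.7]
width: 87.9
```

```bash
python3 v.py 38
```

```text
59.85 [ 594.15326692 -337.40053568  284.51259194] 87.8662800300795 [-0.12261083 -0.20701641 -0.70657284]
```

View pics/s38.png

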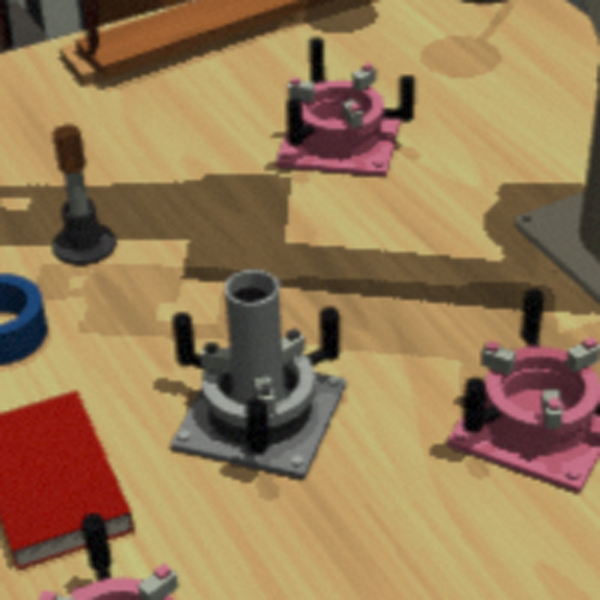

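View pics/w38.png

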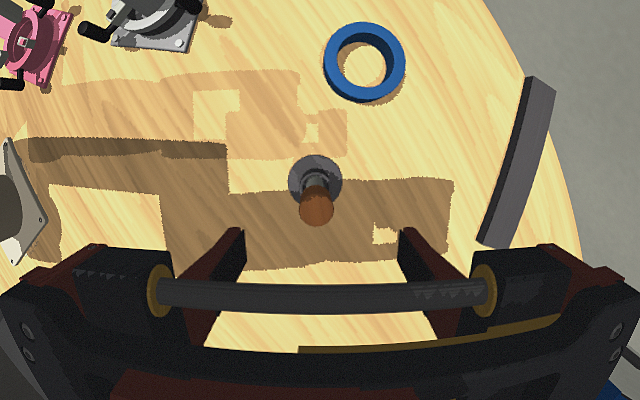

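The rod stands in its cup as it did at the start. One last look over the tube to check depth and sleeve angle.

move_arm:
  rows:
    - [-10, 50, 10, 0, -1]
    - [-22, 105, 10, 0, -1]
    - [-34, 160, 10, 0, -1]
    - [-46, 215, 10, 0, -1]
    - [-58, 270, 10, 0, -1]
    - [-68, 315, 10, 0, -1]
    - [-75, 338, 10, 0, -1]
    - [-75, 338, 10, 0, -1]
    - [-75, 338, 10, 0, -1]

```text
t: 61.08
ee_pos: [516.5, 1.6, 288.1]
orientation: [1.654, 0.877, -1.574]
ft_force: [-0.1, -0.6, 0.0]
width: 87.7
```

```bash
python3 - <<'E'
from h import *
o=ctrl.get_obs();print(o['t'],o['ee_pos'])
im=get_image('wrist');o2=ctrl.get_obs();print(o2['ee_pos']);cv2.imwrite('pics/w39.png',im)
cv2.imwrite('pics/w39c.png',cv2.resize(cv2.convertScaleAbs(im[80:240,230:420],alpha=2),None,fx=4,fy=4)[:600])
np.save('o39.npy',o,allow_pickle=True)
E
```

```text
61.075 [516.49583542   1.55078507 288.08536666]
[516.70617009   1.23110092 288.30926965]
```

View pics/w39c.png

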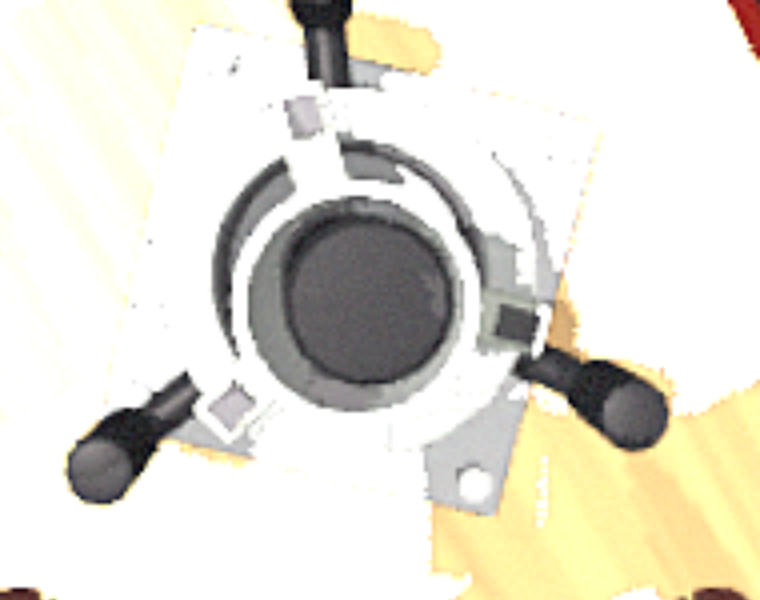

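```bash
python3 - <<'E'
from h import *
o=np.load('o39.npy',allow_pickle=True).item()
W=lambda x,y:(230+(x-1.5)/4,80+(y-1.5)/4)
for q in [(100,470),(636,414)]:
    p=onz('wrist',*W(*q),108,o);d=p[:2]-[539.8,36.2];print(p,np.hypot(*d),np.degrees(np.arctan2(d[1],d[0])))
a=onz('wrist',*W(284,297),168,o);b=onz('wrist',*W(455,297),168,o);print(np.linalg.norm(a-b))
a=onz('wrist',*W(232,302),183,o);b=onz('wrist',*W(481,302),183,o);print(np.linalg.norm(a-b))
cv2.imwrite('pics/top40.png',get_image('top'))
E
```

```text
[451.02851063  33.20553641 108.        ] 88.82198003444668 -178.06801602003773
[588.96858735 -37.05862852 108.        ] 88.22911444400502 -56.13189205421079
39.28931391151891
54.28896766292603
```

View pics/top40.png

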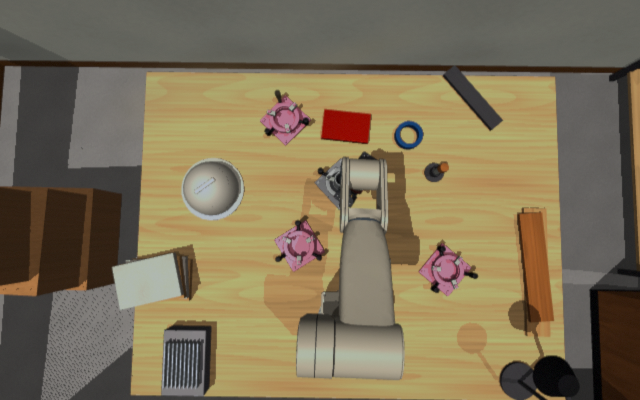

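The sleeve angle is unchanged, no slugs are left on the bench, the rod is in its stand and the bystanders haven't moved. Handing in.

```bash
python3 -c "
from workcell import ctrl
print(ctrl.close_job())"
```

```text
the job is handed in; nothing more can be done
None
```

The buffer is made up and handed in at about 61 s. The tube is clamped in the grey chuck, all three slugs are pressed to the bottom, and the rod is back in its stand.

**Clamping:** I stood the tube in the chuck and turned the sleeve clockwise, reaching about 22 N at the handle. It sprang back to about 1.22 rad. The last wrist view shows the handles at the same angle, so the chuck is still tight.

**Loading:** I pushed slugs 1 and 2 in with the shut fingers. Slugs 2 and 3 slid down into the tube when I released them, instead of staying at the taper as I expected.

**Pressing:** With the rod I pressed the stack twice, at about 40 N and then 33 N.
- The rod slipped about 3 mm up in the grip during the first press, and setting it down in its cup afterwards confirmed the slip.
- With that allowed for, the tip stopped at 168 mm above the bench. That is exactly where three bottomed slugs should stop it, and the second press moved nothing.

**Last checks:** There are no slugs left on the bench. The tape, book, hard hat and pink chucks look unmoved. The rod leans slightly in its loose cup, as it seemed to at the start. The gripper had tilted about 2.5° from the pressing, with no effect on the result. None of the final checks failed or disagreed.

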